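# Close the tiered food box and snap its four clips

### The arm

A 6-joint arm with a two-finger parallel gripper is mounted at the origin on the work surface. World frame = base frame: x ahead of the robot, y to its left, z up, the work surface at z = 0. Lengths are in mm, angles in rad, forces in N, time in s.
With the tool pointing down it reaches from about 400 to 925 mm from the base axis. Payload 12.5 kg.
Tool frame: the origin (TCP) lies at the centre of the arm's flange, where the gripper is bolted on; the fingertips stand 190 mm ahead of it and the grasp point (between the pads) lies 171 mm ahead of it; z points along the fingers, y is the direction in which the jaws open and shut (so a half turn about z gives the same grasp; the last joint's range is limited). The gripper opens to 95 mm and grips with 3 to 60 N. Pads are 20 mm wide; open, the fingers measure 119 mm over their backs; the gripper's body (75 mm by 180 mm) begins 59 mm behind the grasp point.
Start: joints at [1.217, 0.491, 1.559, -0, 1.092, -0.106], TCP at [153.271, 605.915, 404.761] pointing down, gripper open.
Joint ranges: [-3.1, 3.1], [-0.84, 2.19], [0.05, 2.79], [-1.13, 4.28], [0.06, 2.93], [-2.69, 2.69]. Speed limits (rad/s): [2.22, 2.22, 2.79, 3.14, 3.14, 3.14].

### API

Orientations are given as [roll, pitch, yaw] about the fixed x, y, z axes, in that order (R = Rz(yaw) Ry(pitch) Rx(roll)).
In Python, from cell import env gives the robot as it stands.
- The arm moves only by the shell command python3 -m pendant 'ROWS'. ROWS is JSON, a list of rows, each an object of numbers: "x", "y", "z": the shift along the tool's x, y, z in units of 150 mm (1.0 is 150 mm); "rx", "ry", "rz": the turn, a rotation vector about the tool's x, y, z in units of 45 degrees (1.0 is 45 degrees); "jaw": the opening, from 0 (shut) to 1 (fully open). In form: [{"x": .., "y": .., "z": .., "rx": .., "ry": .., "rz": .., "jaw": ..}, ...]. A call has 1 to 10 rows; each row is the pose to reach, as a shift and turn from the pose commanded when the call began, along the tool's axes at that moment; what a row does not reach only later rows make up. A row lasts 1/8 s, in which the tool goes at most 62.5 mm and 10.7 degrees, less where a joint would pass 70% of its speed; a pose out of reach is approached as far as the arm can. A call with a number of a shift or a turn outside -1 to 1 is refused whole. A call with a gripper value outside its range is refused whole. The fingers move at their own pace and stop on an object; the grip force is fixed at half the most. Time passes only in rows, so rows that repeat a pose let the fingers close. It gives the time, the measured TCP pose, the force and the opening at its end, in the units of the state.
- env.state(): the state, without advancing time (a new reading comes with each control period).
- env.read_camera(name): name is "scene" or "top" or "wrist"; returns a dict with "img" (384x512x3 uint8, red, green, blue), "fx", "fy", "cx", "cy" (pixels), "rvec" (rotation vector, rad) and "tvec" (3), from world to camera coordinates, as OpenCV has them. Camera axes: x right, y down, z forward; pixel columns grow to the right and rows downward; lengths in mm; the calibration is good to about 2 mm. A picture is of the moment at which its call begins. There is no depth.
- env.job_done(): hands the job in, once; it reports no verdict.
The state is a dict: "t": time; "joints": joint angles; "qvel": joint speeds; "tau": joint torques, N m; "eef_pos": TCP position; "tcp_rot": TCP orientation; "ft_force": force on the tool from outside, world axes, zero at the start; "moment": the same for the moment, N m; "opening": opening from 0.0 (shut) to 1.0 (fully open).
Only numpy, scipy, OpenCV 4.12 (cv2) and the standard library are available. Lean on these libraries where they do the work, as an engineer would, in place of code of your own. Each camera call takes 0.05 s, during which the arm holds its last target.

### The job

Close up the packed food box: set the lid (the white one with the green loop grip) squarely on the open white top tier, then go round its rim pressing the four orange clips down until every one has snapped shut. Leave the box standing about where it is and do not disturb the other kitchenware.

Things in the scene. Friction and masses are not known exactly. Their poses are not given: they have to be found in the camera images.
- food_box: Food box of three nested plastic tiers (40 mm each): orange, green, white on top (open, buns inside). Loose on the bench, about 2 kg. 115 mm along its x, 150 mm along its y, 120 mm tall. Origin: centre of its underside, z up. In the middle of each side of the white tier a white ledge, the catch for a clip, sticks out 9 mm, 17 mm below the rim.
- box_rim (a point): Centre of the open mouth of the white tier, level with its rim (120 mm above the box's underside); axes as the box's. The walls there are 4 mm thick.
- lid: The lid: white plate 135 mm (its x) by 170 mm (its y), 4 mm thick, right side up, about 0.25 kg with its clips. Origin: centre of the plate's underside, the face that rests on the rim; 8 mm above the bench at the start; z up. Below it a round grey seal 8 mm deep fits inside the rim with 1.2 mm play each way. It fits either way round (180 degrees). A clip snaps only when the lid is seated.
- lid_grip (a point): Middle of the green bar of the loop grip on the lid: bar along the lid's y, 74 mm long, 14 mm wide, 12 mm tall, its middle 28 mm above the lid's origin (24 mm above the plate's top); it stands on two feet 31 mm either side of its middle.
- clip_front (a joint): Orange snap clip on the lid's front (-x) edge: flap 80 mm wide, hanging 34 mm long from its hinge line at x = -69 mm in the lid's frame, 2 mm above its origin. Rad: about 0 (-0.1 to 0.12) = hanging straight down, shut, outer face 2 mm outside the hinge line; 1.57 = straight out; 1.7 to 1.9 = open. Springs back open until its hook has snapped behind the catch; 2 to 4 N at its free end.
- clip_back (a joint): Orange snap clip on the lid's back (+x) edge: flap 80 mm wide, hanging 34 mm long from its hinge line at x = +69 mm in the lid's frame, 2 mm above its origin. Rad: about 0 (-0.1 to 0.12) = hanging straight down, shut, outer face 2 mm outside the hinge line; 1.57 = straight out; 1.7 to 1.9 = open. Behaves as clip_front.
- clip_left (a joint): Orange snap clip on the lid's left (+y) edge: flap 56 mm wide, hanging 34 mm long from its hinge line at y = +86.5 mm in the lid's frame, 2 mm above its origin. Rad: about 0 (-0.1 to 0.12) = hanging straight down, shut, outer face 2 mm outside the hinge line; 1.57 = straight out; 1.7 to 1.9 = open. Behaves as clip_front.
- clip_right (a joint): Orange snap clip on the lid's right (-y) edge: flap 56 mm wide, hanging 34 mm long from its hinge line at y = -86.5 mm in the lid's frame, 2 mm above its origin. Rad: about 0 (-0.1 to 0.12) = hanging straight down, shut, outer face 2 mm outside the hinge line; 1.57 = straight out; 1.7 to 1.9 = open. Behaves as clip_front.
- pan: Stainless frying pan, 220 mm across, 50 mm tall, with a 160 mm handle toward its +y. Origin: centre of its underside. To be left alone.
- paddle: Wooden turning paddle lying flat, 290 mm long along its y, 66 mm wide, 12 mm thick. Origin: underside, near its middle. To be left alone.
- tumbler: Glass tumbler, 72 mm across, 105 mm tall. Origin: centre of its underside. To be left alone.
- dish: Blue ceramic dish, 150 mm across, 35 mm tall. Origin: centre of its underside. To be left alone.
- sauce_jar: Amber jar with a red cap, 68 mm across, 100 mm tall. Origin: centre of its underside. To be left alone.
- rice_bowl: White bowl, 100 mm across, 55 mm tall. Origin: centre of its underside. To be left alone.
Things that resemble listed ones, but are neither listed nor needed, are in the scene too. What is shaped like the food_box but blue is not meant. What is shaped like the lid but black is not meant.

How it is judged (in metres and radians):
On the way, in this order (a step that is already met when the one before it is completed fails the run):
1. the lid sits squarely on the rim of the white tier (horizontal distance between lid and box_rim below 0.006 m and z of lid in the frame of box_rim between -0.003 and 0.003 m and angle between the x axis of lid and the x axis of food_box, either way round below 0.08 rad and angle between the z axis of lid and the z axis of food_box, either way round below 0.04 rad), for 0.2 s.
2. all four clips are snapped shut on the seated lid (all of step 1 and value of joint each of clip_front, clip_back, clip_left, clip_right below 0.25 rad), for 0.3 s.
At the end, for the whole second after the job is handed in: The lid rests on the white tier's rim (centred within 6 mm, height within 3 mm, square within 0.08 rad either way round, parallel within 0.04 rad) with all four clips shut (each below 0.25 rad); the food box stands upright on the bench within 60 mm of where it started, and everything is at rest (all of step 2 and angle between food_box's own z axis and vertical below 0.04 rad and height (world z) of food_box below 0.006 m and distance of food_box from where it was at the start of the episode below 0.06 m and linear speed of each of food_box, lid below 0.02 m/s); the robot touches nothing.
It fails at once if a bystander (pan, paddle, tumbler, dish, jar or bowl) is moved more than 30 mm (distance of any of pan, paddle, tumbler, dish, sauce_jar, rice_bowl from where it was at the start of the episode above 0.03 m).
It fails at once if the tumbler or the jar is tipped (angle between any of tumbler, sauce_jar's own z axis and vertical above 0.4 rad).
It fails at once if the food box is tipped more than 0.25 rad (angle between food_box's own z axis and vertical above 0.25 rad).
It also fails if it takes over 66 s, if anything falls off the work surface, if the arm or the gripper's body presses on something with over 40 N, if the wrist force passes 120 N, or if a joint passes its speed limit or range.

## Working session

There is one attempt and no reset: what is moved stays moved. The work goes in short steps, Python scripts to look and compute and a shell command to move; the robot and the scene stay as the last step left them, time stands still between calls to the robot, and variables do not carry over. Pictures are saved under pics/ and viewed, and the job is handed in when it is done.

```bash
ls; mkdir -p pics; python3 - <<'E'
from cell import env
import cv2
print(env.state())
for n in ("scene","top","wrist"):
    c=env.read_camera(n); cv2.imwrite(f"pics/{n}0.png",c["img"][:,:,::-1]); print(n,c["fx"],c["cx"],c["cy"],c["rvec"],c["tvec"])
E
```

```text
pics
{'t': 0.0, 'joints': array([ 1.21737517e+00,  4.91558124e-01,  1.55946426e+00,  2.72597395e-05,
        1.09168715e+00, -1.05543848e-01]), 'qvel': array([ 0.00022287,  0.00054294,  0.00124432, -0.00164306, -0.00104255,
        0.00206067]), 'tau': array([ 1.49270520e-03, -6.12661386e+01, -2.58179641e+01,  6.94050849e-02,
        4.82222938e-02, -8.44771830e-05]), 'eef_pos': array([153.27096338, 605.87725321, 404.15742082]), 'tcp_rot': array([-3.14048454e+00, -1.41702602e-04,  2.89370269e+00]), 'ft_force': array([0.83890923, 0.00852385, 0.79214007]), 'moment': array([-0.02648884, -0.03095139, -0.04262901]), 'opening': 0.9987842735131954}
scene 404.2461450639874 258.83481721598355 189.10154212928765 [ 0.88382576  2.71329448 -0.80403673] [ 427.68874167 -230.44619008 1742.05582074]
top 385.50765484851894 251.61962453074807 189.09107392184492 [ 2.15428294 -2.12811561  0.15469823] [  11.93818862  575.62175288 1120.54062045]
wrist 298.569171797715 260.7263084515556 191.4791829573299 [-2.32129547 -1.80808198 -0.22005121] [-624.09541223  -26.44991077  388.49675564]
```

View pics/scene0.png

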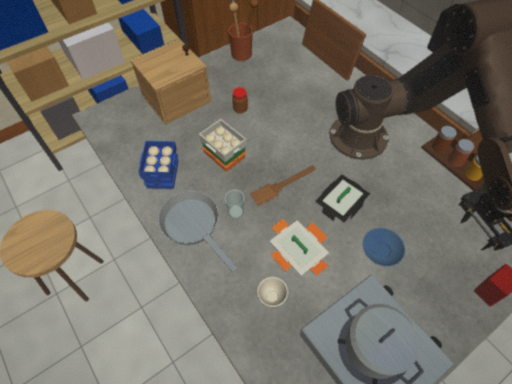

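View pics/top0.png

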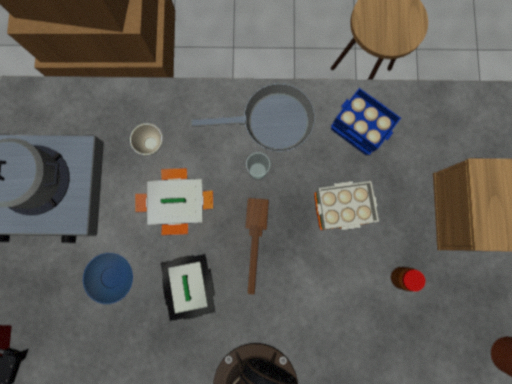

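View pics/wrist0.png

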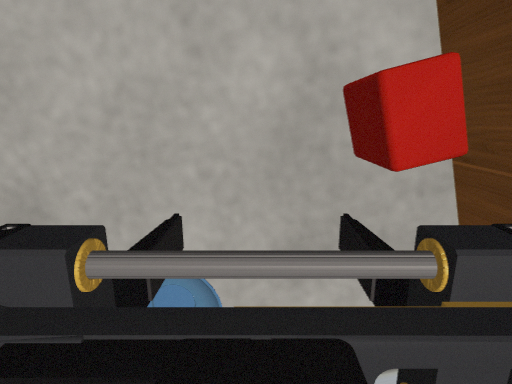

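The scene view shows the lid with four orange clips at about (300,245) and the open white box at (222,143). In the top view they are at (174,200) and (347,205). The black-trimmed lid at (188,287) and the blue box at (366,121) are decoys.

```bash
cat > h.py <<'E'
import numpy as np, cv2
from cell import env
from scipy.spatial.transform import Rotation as Ro
def cam(n,save=None):
    c=env.read_camera(n); c["R"]=cv2.Rodrigues(np.array(c["rvec"],float))[0]; c["t"]=np.array(c["tvec"],float).ravel()
    c["C"]=-c["R"].T@c["t"]
    if save: cv2.imwrite("pics/"+save,c["img"][:,:,::-1])
    return c
def ray(c,uv,z):
    uv=np.atleast_2d(np.array(uv,float))
    d=np.c_[(uv[:,0]-c["cx"])/c["fx"],(uv[:,1]-c["cy"])/c["fy"],np.ones(len(uv))]@c["R"]
    return c["C"]+d*((z-c["C"][2])/d[:,2])[:,None]
def proj(c,P):
    p=np.atleast_2d(P)@c["R"].T+c["t"]
    return np.c_[c["fx"]*p[:,0]/p[:,2]+c["cx"],c["fy"]*p[:,1]/p[:,2]+c["cy"]]
def hsv(c): return cv2.cvtColor(c["img"],cv2.COLOR_RGB2HSV)
def rect(c,mask,z,box):
    m=np.zeros(mask.shape,np.uint8); x0,y0,x1,y1=box; m[y0:y1,x0:x1]=mask[y0:y1,x0:x1]
    k,_=cv2.findContours(m,cv2.RETR_EXTERNAL,cv2.CHAIN_APPROX_NONE)
    k=max(k,key=cv2.contourArea).reshape(-1,2)
    P=ray(c,k,z)[:,:2].astype(np.float32)
    return cv2.minAreaRect(P), cv2.contourArea(k)
E
python3 - <<'E'
from h import *
for n,lb,bb in (("top",(130,160,220,240),(305,170,390,240)),("scene",(265,210,335,280),(190,115,255,175))):
    c=cam(n); H=hsv(c).astype(int); h,s,v=H[...,0],H[...,1],H[...,2]
    print(n,c["C"])
    for nm,b in (("lid",lb),("box",bb)):
        x0,y0,x1,y1=b; cv2.imwrite(f"pics/{n}_{nm}.png",cv2.resize(c["img"][y0:y1,x0:x1,::-1],None,fx=6,fy=6,interpolation=0))
    white=((s<40)&(v>190)).astype(np.uint8)*255
    white=cv2.morphologyEx(white,cv2.MORPH_CLOSE,np.ones((3,3)))
    orange=((h<16)&(s>150)&(v>150)).astype(np.uint8)*255
    green=((h>45)&(h<90)&(s>100)).astype(np.uint8)*255
    print("plate",rect(c,white,12,lb)); print("bar",rect(c,green,42,lb)); print("all orange",rect(c,white|orange|green,14,lb))
    bun=((h<30)&(v>150)&(s<120)).astype(np.uint8)*255
    print("rim",rect(c,white|bun,120,bb))
E
```

```text
top [ 402.08482565   11.73133773 1193.85274364]Traceback (most recent call last):
  File "<stdin>", line 11, in <module>
  File "h.py", line 20, in rect
    k=max(k,key=cv2.contourArea).reshape(-1,2)
      ~~~^^^^^^^^^^^^^^^^^^^^^^^
ValueError: max() iterable argument is empty
```

```bash
python3 -c "
import cv2,numpy as np
a=[cv2.resize(cv2.imread(f'pics/{n}.png'),(400,300)) for n in('top_lid','top_box','scene_lid','scene_box')]
cv2.imwrite('pics/m.png',np.vstack([np.hstack(a[:2]),np.hstack(a[2:])]))"
```

```text
[ WARN:0@0.011] global loadsave.cpp:275 findDecoder imread_('pics/scene_lid.png'): can't open/read file: check file path/integrity
Traceback (most recent call last):
cv2.error: OpenCV(4.12.0) /io/opencv/modules/imgproc/src/resize.cpp:4208: error: (-215:Assertion failed) !ssize.empty() in function 'resize'
```

```bash
python3 - <<'E'
from h import *
A=[]
for n,lb,bb in (("top",(130,160,220,240),(305,170,390,240)),("scene",(265,210,335,280),(190,115,255,175))):
    c=cam(n); H=hsv(c).astype(int); h,s,v=H[...,0],H[...,1],H[...,2]
    for nm,b in (("lid",lb),("box",bb)):
        x0,y0,x1,y1=b; A.append(cv2.resize(c["img"][y0:y1,x0:x1,::-1],(400,300),interpolation=0))
    if n=="top":
        for p in ((155,190),(173,200),(174,175),(320,190),(347,185),(100,200)): print(p,H[p[1],p[0]])
    else:
        for p in ((300,255),(300,243),(280,228),(205,140),(222,125),(222,143)): print(p,H[p[1],p[0]])
cv2.imwrite('pics/m.png',np.vstack([np.hstack(A[:2]),np.hstack(A[2:])]))
E
```

```text
(155, 190) [ 53  11 179]
(173, 200) [ 67 181 104]
(174, 175) [ 12 213 176]
(320, 190) [ 33  17 149]
(347, 185) [ 30  17 148]
(100, 200) [30  8 91]
(300, 255) [ 39  21 190]
(300, 243) [ 63 122 119]
(280, 228) [ 13 195 203]
(205, 140) [ 22  22 125]
(222, 125) [ 27  24 119]
(222, 143) [ 23  56 186]
```

View pics/m.png

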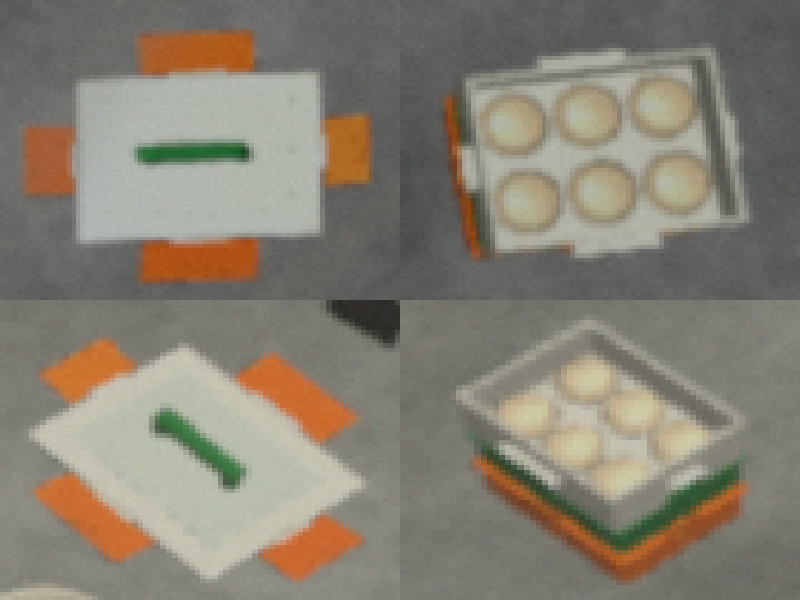

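The crops show the lid plate cleanly. The box mouth is rotated about 7° in the image, with ledges sticking out lower down.

```bash
python3 - <<'E'
from h import *
for n,lb,bb in (("top",(130,160,220,240),(305,170,390,240)),("scene",(265,210,335,280),(190,115,255,175))):
    c=cam(n); H=hsv(c).astype(int); h,s,v=H[...,0],H[...,1],H[...,2]
    white=((s<40)&(v>140)).astype(np.uint8)*255
    orange=((h<20)&(s>130)&(v>130)).astype(np.uint8)*255
    green=((h>45)&(h<90)&(s>90)).astype(np.uint8)*255
    print("plate",rect(c,white|green,12,lb)); print("bar",rect(c,green,42,lb)); print("all",rect(c,white|orange|green,14,lb))
# box rim by eye corners from crops (top: 400/85, 300/70 ; scene 400/65,300/60)
c=cam("top"); f=lambda u,v:(305+(u-400)*85/400-.5,170+v*70/300-.5)
P=ray(c,[f(467,76),f(716,50),f(748,218),f(490,252)],120); print(P.round(1),P.mean(0)); 
c=cam("scene"); g=lambda u,v:(190+(u-400)*65/400-.5,115+(v-300)*60/300-.5)
P=ray(c,[g(458,392),g(590,320),g(748,425),g(612,503)],120); print(P.round(1),P.mean(0))
E
```

```text
plate (((540.3179931640625, 258.3332824707031), (136.4281005859375, 173.3076934814453), 3.302232027053833), 2308.0)
bar (((539.557861328125, 256.812744140625), (9.94277572631836, 69.3717269897461), 3.892057418823242), 55.5)
all (((539.4689331054688, 257.94696044921875), (206.11294555664062, 209.23385620117188), 45.853668212890625), 3070.0)
plate (((539.625732421875, 271.791259765625), (140.66448974609375, 203.28514099121094), 3.515453338623047), 1660.5)
bar (((542.554443359375, 259.81658935546875), (10.741188049316406, 66.88251495361328), 4.419976234436035), 31.0)
all (((542.4716186523438, 260.32745361328125), (213.97682189941406, 219.975341796875), 40.81888961791992), 2317.0)
[[ 571.4 -170.5  120. ]
 [ 590.5 -319.9  120. ]
 [ 480.2 -335.1  120. ]
 [ 456.3 -182.5  120. ]] [ 524.59100667 -251.99153634  120.        ]
[[ 588.8 -319.1  120. ]
 [ 478.7 -333.4  120. ]
 [ 458.1 -182.2  120. ]
 [ 569.9 -168.9  120. ]] [ 523.9038871  -250.89933821  120.        ]
```

```bash
cat >> h.py <<'E'
def to(x,y,z,yaw_deg):
    s=env.state(); R=Ro.from_euler("xyz",s["tcp_rot"])
    d=R.inv().apply(np.array([x,y,z])-s["eef_pos"])/150
    r=(R.inv()*Ro.from_euler("xyz",[np.pi,0,np.radians(yaw_deg)])).as_rotvec(degrees=True)/45
    print("t",round(s["t"],2),"pos",s["eef_pos"].round(1),"yaw",np.degrees(s["tcp_rot"]).round(2),"F",s["ft_force"].round(1),"op",round(s["opening"],3))
    print("shift",d.round(4),"turn",r.round(4))
E
python3 -m pendant '[{"x":-1,"y":-0.53,"z":0,"rz":1},{"x":-1,"y":-0.53,"z":0,"rz":1},{"x":-1,"y":-0.53,"z":0,"rz":1},{"x":-1,"y":-0.53,"z":0,"rz":1},{"x":-1,"y":-0.53,"z":0,"rz":1}]'
python3 -c "
from h import *
to(541,258.5,380,93.7)"
```

```text
t 0.5 pos [153.3 605.9 404.7] yaw [180.   -0.  165.8] F [-0.3  1.3 -0.4] op 0.999
shift [-3.0739 -1.6112  0.1648] turn [ 0.     -0.      1.6022]invalid input
```

```bash
python3 -m pendant '[{"x":-1,"y":-0.53,"z":0,"rx":0,"ry":0,"rz":1,"jaw":1},{"x":-1,"y":-0.53,"z":0,"rx":0,"ry":0,"rz":1,"jaw":1},{"x":-1,"y":-0.53,"z":0,"rx":0,"ry":0,"rz":1,"jaw":1},{"x":-1,"y":-0.53,"z":0,"rx":0,"ry":0,"rz":1,"jaw":1},{"x":-1,"y":-0.53,"z":0,"rx":0,"ry":0,"rz":1,"jaw":1}]'
python3 -c "
from h import *
to(541,258.5,380,93.7)"
```

```text
t: 1.12
eef_pos: [279.5, 491.8, 404.9]
tcp_rot: [3.141, -0.0, 2.107]
ft_force: [-0.1, 0.5, -0.0]
opening: 1.001
t 1.12 pos [279.5 491.8 404.9] yaw [ 1.7998e+02 -1.0000e-02  1.2072e+02] F [-0.1  0.5 -0. ] op 1.001
shift [-2.2275  0.7038  0.1659] turn [ 3.000e-04 -4.000e-04  6.005e-01]
```

```bash
python3 -m pendant '[{"x":-1,"y":0.32,"z":0.08,"rx":0,"ry":0,"rz":0.6,"jaw":1},{"x":-1,"y":0.32,"z":0.08,"rx":0,"ry":0,"rz":0.6,"jaw":1},{"x":-1,"y":0.32,"z":0.08,"rx":0,"ry":0,"rz":0.6,"jaw":1},{"x":-1,"y":0.32,"z":0.08,"rx":0,"ry":0,"rz":0.6,"jaw":1}]'
python3 -c "
from h import *
to(541,258.5,380,93.7)"
```

```text
t: 1.62
eef_pos: [398.3, 387.0, 392.5]
tcp_rot: [-3.141, 0.0, 1.638]
ft_force: [0.1, -0.4, -0.5]
opening: 1.003
t 1.62 pos [398.3 387.  392.5] yaw [-1.7999e+02  1.0000e-02  9.3840e+01] F [ 0.1 -0.4 -0.5] op 1.003
shift [-0.9187  0.8921  0.0833] turn [-0.0003  0.0003  0.003 ]
```

```bash
python3 -m pendant '[{"x":-0.92,"y":0.89,"z":0.08,"rx":0,"ry":0,"rz":0,"jaw":1},{"x":-0.92,"y":0.89,"z":0.08,"rx":0,"ry":0,"rz":0,"jaw":1},{"x":-0.92,"y":0.89,"z":0.08,"rx":0,"ry":0,"rz":0,"jaw":1},{"x":-0.92,"y":0.89,"z":0.08,"rx":0,"ry":0,"rz":0,"jaw":1},{"x":-0.92,"y":0.89,"z":0.08,"rx":0,"ry":0,"rz":0,"jaw":1}]'
python3 -c "
from h import *
to(541,258.5,380,93.7)
c=cam('wrist','w1.png'); print(c['C'],c['R'])"
```

```text
t: 2.25
eef_pos: [539.0, 259.9, 380.6]
tcp_rot: [-3.141, -0.0, 1.64]
ft_force: [1.1, -1.2, 0.3]
opening: 0.996
t 2.25 pos [539.  259.9 380.6] yaw [-1.7997e+02 -1.0000e-02  9.3950e+01] F [ 1.1 -1.2  0.3] op 0.996
shift [-0.0104  0.0126  0.0039] turn [-0.0007 -0.0003  0.0057]
[533.59069241 326.30393659 359.83380877] [[ 9.97586878e-01  6.94237005e-02 -8.77437825e-04]
 [ 6.76148749e-02 -9.68569419e-01  2.39377337e-01]
 [ 1.57686011e-02 -2.38859018e-01 -9.70926218e-01]]
```

View pics/w1.png

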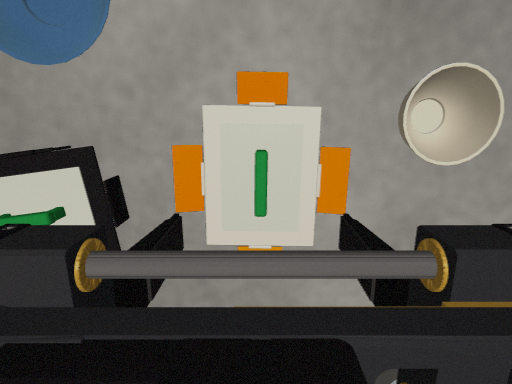

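The wrist view shows the lid plate with corners at about (203,105), (320,106), (312,247) and (206,244), and the green bar around (261,183).

```bash
cat >> h.py <<'E'
def lidm(zl,box,n="wrist"):
    c=cam(n); H=hsv(c).astype(int); h,s,v=H[...,0],H[...,1],H[...,2]
    white=((s<45)&(v>150)).astype(np.uint8)*255
    green=((h>45)&(h<90)&(s>90)).astype(np.uint8)*255
    print("plate",rect(c,white|green,zl+4,box)); print("bar",rect(c,green,zl+34,box))
    return c
E
python3 -c "
from h import *
c=lidm(8,(185,90,330,250))
print(ray(c,[(203,105),(320,106.5),(314,246),(206,244)],12).round(1))"
```

```text
plate (((538.220458984375, 255.7572021484375), (140.1310577392578, 175.63194274902344), 1.3099603652954102), 15901.5)
bar (((538.0662841796875, 256.9925537109375), (12.626220703125, 73.74435424804688), 2.916215181350708), 695.0)
[[467.4 336.1  12. ]
 [598.4 343.7  12. ]
 [610.6 175.4  12. ]
 [475.1 168.6  12. ]]
```

```bash
python3 -c "
from h import *
to(538.5,257,207,93.4)"
```

```text
t 2.35 pos [538.4 260.5 380.9] yaw [-1.7999e+02 -1.0000e-02  9.3990e+01] F [0.2 0.4 0.9] op 0.999
shift [-2.3300e-02 -1.1000e-03  1.1594e+00] turn [-0.0002 -0.0003  0.013 ]
```

```bash
python3 -m pendant '[{"x":-0.023,"y":0,"z":0.4,"rx":0,"ry":0,"rz":0.013,"jaw":1},{"x":-0.023,"y":0,"z":0.8,"rx":0,"ry":0,"rz":0.013,"jaw":1},{"x":-0.023,"y":0,"z":0.9,"rx":0,"ry":0,"rz":0.013,"jaw":1},{"x":-0.023,"y":0,"z":0.9,"rx":0,"ry":0,"rz":0.013,"jaw":1}]'
python3 -c "
from h import *
to(538.5,257,207,93.4)
cam('wrist','w2.png')"
```

```text
t: 2.85
eef_pos: [539.7, 256.4, 246.2]
tcp_rot: [-3.141, -0.0, 1.628]
ft_force: [0.3, 0.2, 1.8]
opening: 0.998
t 2.85 pos [539.7 256.4 246.2] yaw [-179.98   -0.     93.31] F [0.3 0.2 1.8] op 0.998
shift [ 0.0042 -0.0076  0.2616] turn [-0.0005 -0.     -0.0021]
```

View pics/w2.png

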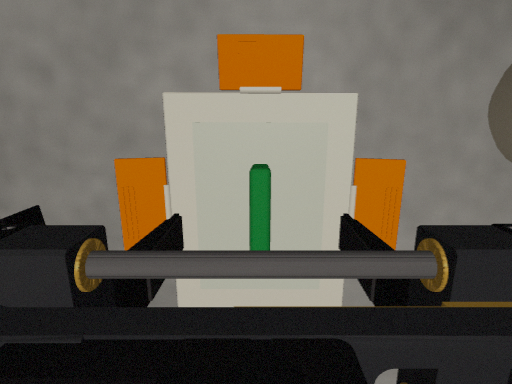

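The bar is centred at u=260 between the fingers (182 and 340). I'll descend and close the jaws.

```bash
python3 -m pendant '[{"x":0,"y":-0.004,"z":0.15,"rx":0,"ry":0,"rz":0,"jaw":1},{"x":0,"y":-0.004,"z":0.25,"rx":0,"ry":0,"rz":0,"jaw":1},{"x":0,"y":-0.004,"z":0.25,"rx":0,"ry":0,"rz":0,"jaw":0},{"x":0,"y":-0.004,"z":0.25,"rx":0,"ry":0,"rz":0,"jaw":0},{"x":0,"y":-0.004,"z":0.25,"rx":0,"ry":0,"rz":0,"jaw":0},{"x":0,"y":-0.004,"z":0.25,"rx":0,"ry":0,"rz":0,"jaw":0},{"x":0,"y":-0.004,"z":0.25,"rx":0,"ry":0,"rz":0,"jaw":0},{"x":0,"y":-0.004,"z":0.25,"rx":0,"ry":0,"rz":0,"jaw":0}]'
```

```text
t: 3.9
eef_pos: [539.2, 255.5, 208.3]
tcp_rot: [3.142, -0.0, 1.627]
ft_force: [0.2, 0.1, -1.3]
opening: 0.426
```

```bash
python3 -m pendant '[{"x":0,"y":0,"z":0,"rx":0,"ry":0,"rz":0,"jaw":0},{"x":0,"y":0,"z":0,"rx":0,"ry":0,"rz":0,"jaw":0},{"x":0,"y":0,"z":0,"rx":0,"ry":0,"rz":0,"jaw":0},{"x":0,"y":0,"z":0,"rx":0,"ry":0,"rz":0,"jaw":0},{"x":0,"y":0,"z":0,"rx":0,"ry":0,"rz":0,"jaw":0}]'; python3 -m pendant '[{"x":0,"y":0,"z":-0.2,"rx":0,"ry":0,"rz":0,"jaw":0},{"x":0,"y":0,"z":-0.6,"rx":0,"ry":0,"rz":0,"jaw":0},{"x":0,"y":0,"z":-1,"rx":0,"ry":0,"rz":0,"jaw":0},{"x":0,"y":0,"z":-1,"rx":0,"ry":0,"rz":0,"jaw":0}]'
python3 -c "
from h import *
cam('wrist','w3.png')
to(538.5,257,360,93.4)"
```

```text
t: 4.53
eef_pos: [539.2, 255.5, 208.2]
tcp_rot: [-3.141, -0.0, 1.627]
ft_force: [0.0, -0.4, 0.0]
opening: 0.146
t: 5.03
eef_pos: [539.4, 255.6, 362.5]
tcp_rot: [3.134, -0.002, 1.627]
ft_force: [0.5, 0.5, -3.5]
opening: 0.146
t 5.08 pos [539.  255.4 359.7] yaw [ 1.7982e+02 -5.0000e-02  9.3220e+01] F [-0.5 -0.3 -3.3] op 0.146
shift [ 0.0106 -0.0027 -0.0022] turn [ 0.0039 -0.0012 -0.004 ]
```

View pics/w3.png

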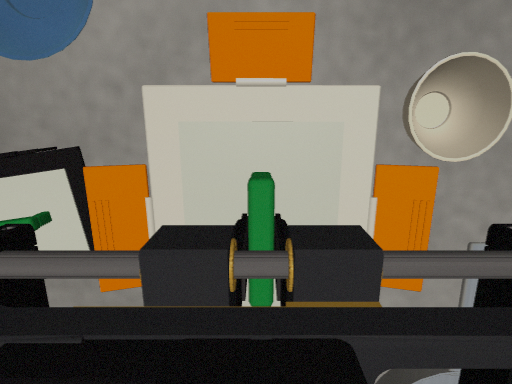

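The lid is held level. Its plate front corners are at (145,86) and (377,86), symmetric about the fingers. I'll work out its pose in the tool frame.

```bash
cat > corners.py <<'E'
from h import *
# front edge + left/right edges of held lid plate by row/column transitions, fitted lines
def lid_in_tool(save=None,dz=-196.3):
    s=env.state(); c=cam("wrist",save); g=c["img"].astype(int); 
    H=hsv(c).astype(int); w=((H[...,1]<45)&(H[...,2]>150))
    pts=lambda L:ray(c,L,s["eef_pos"][2]+dz)[:,:2]
    F=[]
    for u in list(range(165,225,4))+list(range(300,360,4)):
        col=w[40:140,u]; F.append((u,40+int(np.argmax(col))-.5))
    Lf=[(100+int(np.argmax(w[v,100:200]))-.5,v) for v in range(95,160,4)]
    Rt=[(420-int(np.argmax(w[v,420:320:-1]))+.5,v) for v in range(95,160,4)]
    def fit(L):
        vx,vy,x0,y0=cv2.fitLine(pts(L).astype(np.float32),cv2.DIST_HUBER,0,.01,.01).ravel(); return np.array([x0,y0]),np.array([vx,vy])
    f,l,r=fit(F),fit(Lf),fit(Rt)
    X=lambda a,b:a[0]+a[1]*np.linalg.solve(np.c_[a[1],-b[1]],b[0]-a[0])[0]
    a,b=X(f,l),X(f,r)
    ang=lambda d:np.degrees(np.arctan(d[1]/d[0]))
    print("corners",a,b,"width",np.linalg.norm(a-b),"yaw front",ang(f[1]),"left",ang([l[1][1],-l[1][0]]),"right",ang([r[1][1],-r[1][0]]))
    th=np.radians(ang(f[1])); m=(a+b)/2-85*np.array([-np.sin(th),np.cos(th)])
    y=s["tcp_rot"][2]; R=np.array([[np.cos(y),np.sin(y)],[np.sin(y),-np.cos(y)]])
    print("lid centre",m,"in tool xy",R.T@(m-s["eef_pos"][:2]),"yaw rel",np.degrees(th-y)+90)
if __name__=="__main__": lid_in_tool("w4.png")
E
python3 corners.py; python3 -c "
from h import *
to(524.2,-251.4,380,97.4)"
```

```text
corners [467.37363 336.24243] [641.9735 346.2043] width 174.88383 yaw front 3.2654984 left 3.3161976 right -43.14442
lid centre [559.51544 256.3614 ] in tool xy [-0.22191874 20.54095521] yaw rel 0.0443580440819602
t 5.12 pos [538.8 255.3 357.9] yaw [-179.99   -0.     93.22] F [-0.3 -0.8 -3.1] op 0.146
shift [-3.3675 -0.287  -0.1473] turn [-0.0002 -0.     -0.093 ]
```

The lid is centred on the TCP to within 1 mm and aligned to 0.1°. The right-edge fit was spoilt by the bowl, so I used the left corner. Next I'll carry it toward the box, kept high, and refine the rim measurement from the fixed cameras before the lid hides it.

```bash
python3 - <<'E'
from h import *
a=[]
for n,b in (("top",(310,175,386,236)),("scene",(194,115,252,175))):
    c=cam(n); x0,y0,x1,y1=b
    im=cv2.resize(c["img"][y0:y1,x0:x1,::-1],None,fx=10,fy=10,interpolation=cv2.INTER_CUBIC); cv2.imwrite(f"pics/{n}_z.png",im)
E
```

```text
(no output)
```

View pics/top_z.png

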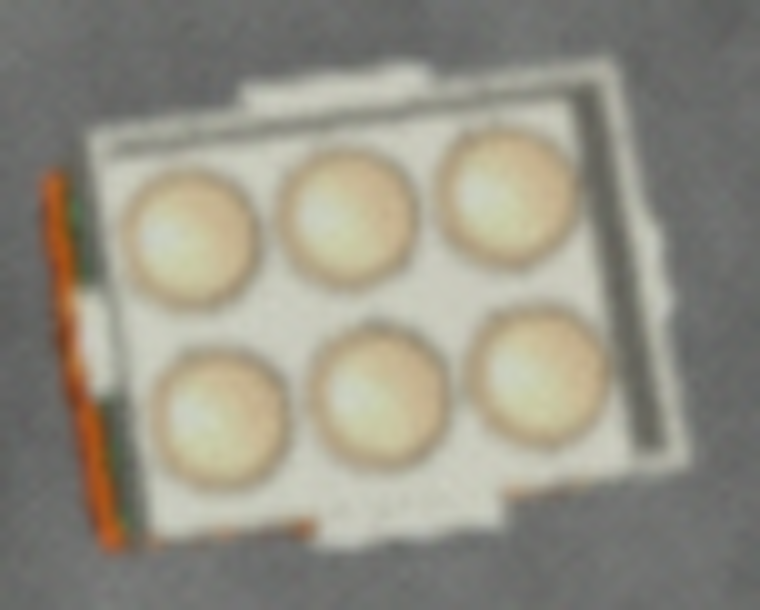

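View pics/scene_z.png

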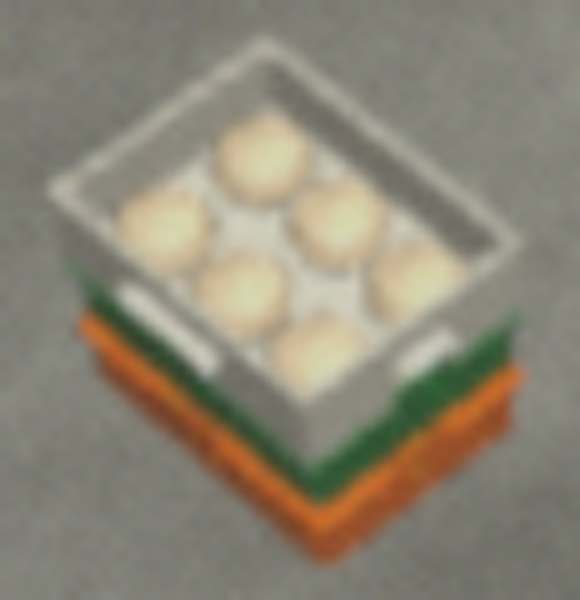

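Rim corners in the top crop, at ×10: (90,128), (617,60), (690,464), (150,532). In the scene crop: (50,190), (265,38), (522,242), (303,402).

```bash
python3 - <<'E'
from h import *
for n,o,K in (("top",(310,175),[(90,128),(617,60),(690,464),(150,532)]),("scene",(194,115),[(50,190),(265,38),(522,242),(303,402)])):
    c=cam(n); P=ray(c,[(o[0]+(u+.5)/10-.5,o[1]+(v+.5)/10-.5) for u,v in K],120)
    P=P[:,:2]
    print(n,P.round(1).tolist(),"c",P.mean(0),"sides",[round(float(np.linalg.norm(P[i]-P[i-1])),1) for i in range(4)])
    # yaw: top K order front+y?, fit square
    r=cv2.minAreaRect(P.astype(np.float32)); print(r)
    for i in range(4):
        d=P[i]-P[i-1]; print(round(float((np.degrees(np.arctan2(d[1],d[0]))+45)%90-45),2),end=" ")
    print()
E
```

```text
top [[571.1, -170.0], [592.2, -318.9], [478.5, -335.3], [457.9, -185.1]] c [ 524.92817149 -252.29261802] sides [114.2, 150.4, 114.9, 151.6]
((525.1092529296875, -252.34327697753906), (114.88541412353516, 151.60775756835938), 7.838112831115723)
7.61 8.1 8.22 7.84 
scene [[591.8, -317.1], [479.4, -334.8], [456.9, -186.0], [569.3, -170.5]] c [ 524.33240097 -252.11699073] sides [148.3, 113.8, 150.5, 113.5]
((524.3823852539062, -251.94369506835938), (113.79344940185547, 150.48619079589844), 8.584259986877441)
8.7 8.96 8.58 7.88
```

```bash
python3 -m pendant '[{"x":-0.15,"y":0,"z":-0.2,"rx":0,"ry":0,"rz":-0.05,"jaw":0},{"x":-0.5,"y":-0.05,"z":-0.25,"rx":0,"ry":0,"rz":-0.108,"jaw":0},{"x":-0.9,"y":-0.08,"z":-0.25,"rx":0,"ry":0,"rz":-0.108,"jaw":0},{"x":-1,"y":-0.08,"z":-0.25,"rx":0,"ry":0,"rz":-0.108,"jaw":0}]'
python3 -m pendant '[{"x":-0.4,"y":0,"z":0,"rx":0,"ry":0,"rz":0,"jaw":0},{"x":-0.8,"y":0,"z":0,"rx":0,"ry":0,"rz":0,"jaw":0},{"x":-1,"y":0,"z":0,"rx":0,"ry":0,"rz":0,"jaw":0}]'
python3 -c "
from h import *
to(524.6,-252.2,395,98.1)"
```

```text
t: 5.82
eef_pos: [535.6, 102.5, 394.9]
tcp_rot: [-3.14, 0.0, 1.709]
ft_force: [-0.4, 0.5, -2.5]
opening: 0.144
t: 6.2
eef_pos: [557.2, -45.6, 394.7]
tcp_rot: [-3.14, -0.001, 1.71]
ft_force: [0.8, 0.7, -2.6]
opening: 0.148
t 6.2 pos [557.2 -45.6 394.7] yaw [-1.7993e+02 -3.0000e-02  9.7990e+01] F [ 0.8  0.7 -2.6] op 0.148
shift [-1.3337 -0.4067 -0.002 ] turn [-0.0015 -0.0006 -0.0025]
```

```bash
python3 -m pendant '[{"x":-0.33,"y":-0.1,"z":0,"rx":0,"ry":0,"rz":0,"jaw":0},{"x":-0.66,"y":-0.2,"z":0,"rx":0,"ry":0,"rz":0,"jaw":0},{"x":-1,"y":-0.3,"z":0,"rx":0,"ry":0,"rz":0,"jaw":0}]'
python3 -m pendant '[{"x":-0.2,"y":-0.07,"z":0,"rx":0,"ry":0,"rz":0,"jaw":0},{"x":-0.33,"y":-0.11,"z":0.1,"rx":0,"ry":0,"rz":0,"jaw":0},{"x":-0.33,"y":-0.11,"z":0.2,"rx":0,"ry":0,"rz":0,"jaw":0},{"x":-0.33,"y":-0.11,"z":0.2,"rx":0,"ry":0,"rz":0,"jaw":0}]'
python3 -c "
from h import *
to(524.6,-252.2,350,98.1)
cam('wrist','w5.png');cam('scene','s5.png')"
```

```text
t: 6.58
eef_pos: [533.4, -199.5, 394.8]
tcp_rot: [-3.141, -0.001, 1.712]
ft_force: [0.6, -0.5, -1.9]
opening: 0.143
t: 7.08
eef_pos: [524.0, -248.6, 363.6]
tcp_rot: [-3.139, -0.003, 1.712]
ft_force: [0.0, 0.7, -2.4]
opening: 0.144
t 7.08 pos [ 524.  -248.6  363.6] yaw [-1.7984e+02 -1.6000e-01  9.8110e+01] F [ 0.   0.7 -2.4] op 0.144
shift [-0.0243  0.0006  0.0908] turn [-0.0035 -0.0035  0.0003]
```

View pics/w5.png

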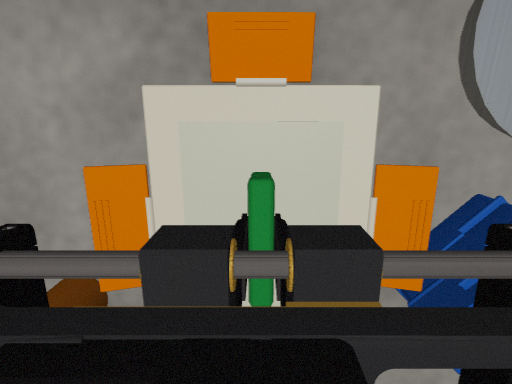

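View pics/s5.png

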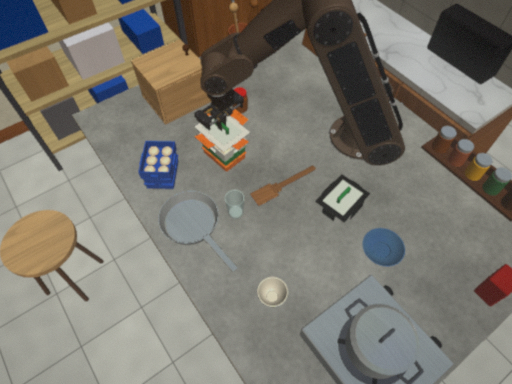

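```bash
python3 -m pendant '[{"x":-0.024,"y":0,"z":0.1,"rx":0.003,"ry":0.003,"rz":0,"jaw":0},{"x":-0.024,"y":0,"z":0.16,"rx":0.003,"ry":0.003,"rz":0,"jaw":0},{"x":-0.024,"y":0,"z":0.16,"rx":0.003,"ry":0.003,"rz":0,"jaw":0}]'
python3 - <<'E'
from h import *
to(524.6,-252.2,335,98.1)
for n,b in (("top",(295,160,400,250)),("scene",(184,100,262,180))):
    c=cam(n); x0,y0,x1,y1=b
    cv2.imwrite(f"pics/{n}_z2.png",cv2.resize(c["img"][y0:y1,x0:x1,::-1],None,fx=7,fy=7,interpolation=cv2.INTER_CUBIC))
E
```

```text
t: 7.55
eef_pos: [524.3, -253.1, 340.8]
tcp_rot: [-3.138, -0.003, 1.712]
ft_force: [1.0, -0.4, -2.5]
opening: 0.145
t 7.55 pos [ 524.3 -253.1  340.8] yaw [-179.8    -0.2    98.08] F [ 1.  -0.4 -2.5] op 0.145
shift [0.0054 0.0027 0.0384] turn [-0.0045 -0.0044 -0.0004]
```

View pics/top_z2.png

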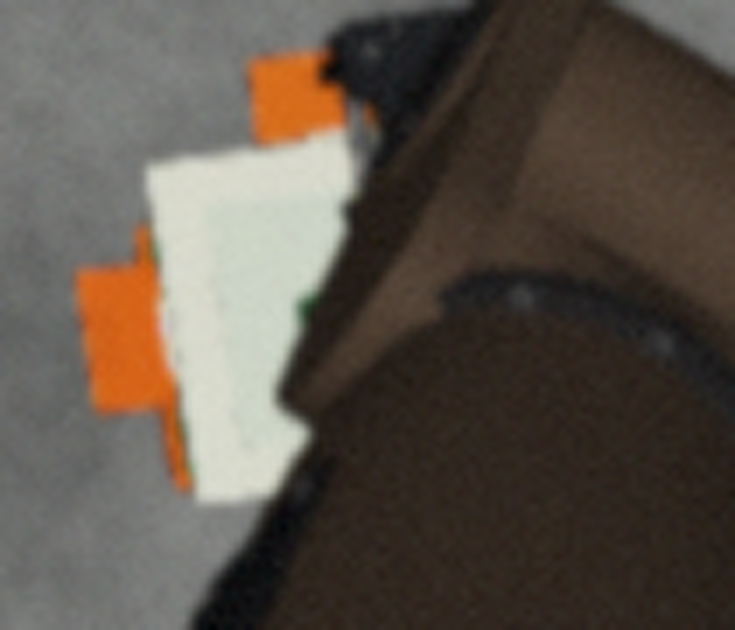

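View pics/scene_z2.png

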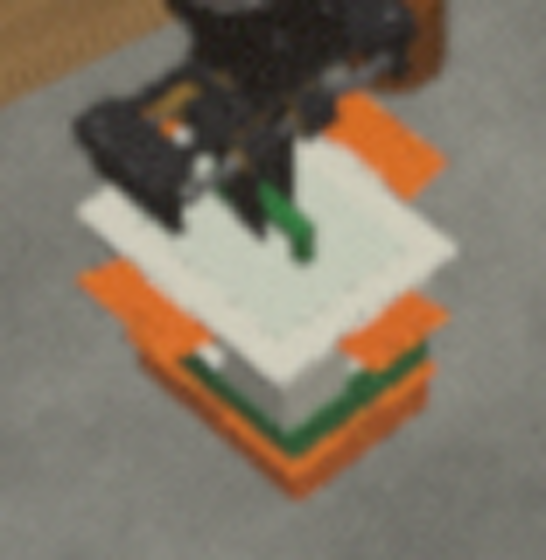

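The +y edge corners of the plate show in the top crop, at ×7, at (147,164) and (197,504). The scene crop shows (78,212), (286,387) and (457,247).

```bash
python3 - <<'E'
from h import *
z=340.8-196.3
for n,o,K in (("top",(295,160),[(147,164),(197,504)]),("scene",(184,100),[(457,247),(286,387),(78,212)])):
    c=cam(n); P=ray(c,[(o[0]+(u+.5)/7-.5,o[1]+(v+.5)/7-.5) for u,v in K],z)[:,:2]
    print(n,P.round(1).tolist(),[round(float(np.linalg.norm(P[i]-P[i-1])),1) for i in range(1,len(P))])
    d=P[0]-P[1]; print("yaw",np.degrees(np.arctan2(d[1],d[0])) )
    th=np.radians(8.1)
    if n=="top": print("c",P.mean(0)+85*np.array([np.sin(th),-np.cos(th)]))
    else: print("c",(P[0]+P[2])/2)
E
```

```text
top [[579.2, -157.8], [446.2, -175.5]] [134.2]
yaw 7.575951522442391
c [ 524.71361556 -250.77416061]
scene [[447.4, -177.6], [576.9, -151.8], [602.6, -322.0]] [132.1, 172.1]
yaw -168.7363291131144
c [ 524.99652297 -249.821291  ]
```

Both fixed cameras put the lid about 1.5–2 mm toward +y relative to the rim, so I'll shift 1.7 mm and lower it.

```bash
python3 -m pendant '[{"x":-0.011,"y":0,"z":0.02,"rx":-0.004,"ry":-0.004,"rz":0,"jaw":0},{"x":-0.011,"y":0,"z":0.04,"rx":-0.004,"ry":-0.004,"rz":0,"jaw":0},{"x":-0.011,"y":0,"z":0.065,"rx":-0.004,"ry":-0.004,"rz":0,"jaw":0},{"x":-0.011,"y":0,"z":0.065,"rx":-0.004,"ry":-0.004,"rz":0,"jaw":0}]'
python3 -m pendant '[{"x":0,"y":0,"z":0.015,"rx":0,"ry":0,"rz":0,"jaw":0},{"x":0,"y":0,"z":0.03,"rx":0,"ry":0,"rz":0,"jaw":0},{"x":0,"y":0,"z":0.03,"rx":0,"ry":0,"rz":0,"jaw":0}]'
python3 -c "
from h import *
to(524.4,-254.6,320.3,98.1)"
```

```text
t: 8.25
eef_pos: [524.5, -254.8, 331.6]
tcp_rot: [3.141, 0.0, 1.712]
ft_force: [-1.1, -0.3, -2.3]
opening: 0.143
t: 8.62
eef_pos: [524.6, -254.8, 327.3]
tcp_rot: [3.141, 0.0, 1.712]
ft_force: [-0.7, -0.1, -2.0]
opening: 0.145
t 8.62 pos [ 524.6 -254.8  327.3] yaw [1.7997e+02 3.0000e-02 9.8080e+01] F [-0.7 -0.1 -2. ] op 0.145
shift [ 0.0016 -0.0011  0.0464] turn [ 0.0008  0.0006 -0.0005]
```

```bash
python3 -m pendant '[{"x":0,"y":0,"z":0.012,"rx":0,"ry":0,"rz":0,"jaw":0},{"x":0,"y":0,"z":0.02,"rx":0,"ry":0,"rz":0,"jaw":0},{"x":0,"y":0,"z":0.02,"rx":0,"ry":0,"rz":0,"jaw":0}]'
python3 -c "
from h import *
to(524.4,-254.6,320.3,98.1);print(env.state()['moment'])"
```

```text
t: 9.0
eef_pos: [524.3, -254.9, 324.3]
tcp_rot: [-3.142, 0.001, 1.712]
ft_force: [-4.5, -1.9, -0.1]
opening: 0.143
t 9.0 pos [ 524.3 -254.9  324.3] yaw [-1.800e+02  3.000e-02  9.809e+01] F [-4.5 -1.9 -0.1] op 0.143
shift [0.0019 0.0007 0.0269] turn [-0.0001  0.0006 -0.0003]
[-0.30452419  0.8046557   0.16652317]
```

```bash
python3 -m pendant '[{"x":-0.002,"y":-0.005,"z":0,"rx":0,"ry":0,"rz":0,"jaw":0},{"x":-0.002,"y":-0.005,"z":0,"rx":0,"ry":0,"rz":0,"jaw":0},{"x":-0.002,"y":-0.005,"z":0.013,"rx":0,"ry":0,"rz":0,"jaw":0},{"x":-0.002,"y":-0.005,"z":0.013,"rx":0,"ry":0,"rz":0,"jaw":0}]'
python3 -c "
from h import *
to(524.4,-254.6,320.3,98.1);print(env.state()['moment'])"
```

```text
t: 9.5
eef_pos: [524.0, -255.1, 322.3]
tcp_rot: [3.141, 0.0, 1.712]
ft_force: [-0.6, 3.5, -2.6]
opening: 0.143
t 9.5 pos [ 524.  -255.1  322.3] yaw [1.7995e+02 2.0000e-02 9.8080e+01] F [-0.6  3.5 -2.6] op 0.143
shift [0.0027 0.0033 0.0131] turn [ 0.001   0.0005 -0.0004]
[0.44578003 0.09950004 0.10896287]
```

It's sliding in freely: seal in, lid about 2 mm up. Finishing the descent.

```bash
python3 -m pendant '[{"x":0.003,"y":0,"z":0,"rx":0,"ry":0,"rz":0,"jaw":0},{"x":0.003,"y":0,"z":0.009,"rx":0,"ry":0,"rz":0,"jaw":0},{"x":0.003,"y":0,"z":0.018,"rx":0,"ry":0,"rz":0,"jaw":0},{"x":0.003,"y":0,"z":0.02,"rx":0,"ry":0,"rz":0,"jaw":0}]'
python3 -c "
from h import *
to(524.4,-254.6,320.3,98.1);print(env.state()['moment'])"
```

```text
t: 10.0
eef_pos: [523.8, -254.8, 320.2]
tcp_rot: [3.14, 0.001, 1.712]
ft_force: [-3.9, 2.3, 9.4]
opening: 0.144
t 10.0 pos [ 523.8 -254.8  320.2] yaw [1.7993e+02 7.0000e-02 9.8080e+01] F [-3.9  2.3  9.4] op 0.144
shift [ 0.0007  0.0041 -0.0009] turn [ 0.0016  0.0015 -0.0005]
[0.33127526 0.79989648 0.14381229]
```

It seats at the predicted height (TCP 320.2) with contact force. Releasing and lifting.

```bash
python3 -m pendant '[{"x":0,"y":0,"z":0,"rx":0,"ry":0,"rz":0,"jaw":0.4},{"x":0,"y":0,"z":0,"rx":0,"ry":0,"rz":0,"jaw":0.4},{"x":0,"y":0,"z":0,"rx":0,"ry":0,"rz":0,"jaw":0.4},{"x":0,"y":0,"z":-0.15,"rx":0,"ry":0,"rz":0,"jaw":0.4},{"x":0,"y":0,"z":-0.5,"rx":0,"ry":0,"rz":0,"jaw":0.2},{"x":0,"y":0,"z":-0.9,"rx":0,"ry":0,"rz":0,"jaw":0},{"x":0,"y":0,"z":-0.9,"rx":0,"ry":0,"rz":0,"jaw":0},{"x":0,"y":0,"z":-0.9,"rx":0,"ry":0,"rz":0,"jaw":0}]'
python3 - <<'E'
from h import *
to(524.4,-254.6,320.3,98.1)
c=cam("wrist","w6.png"); print(c["C"])
c=cam("scene");x0,y0,x1,y1=184,100,262,180
cv2.imwrite("pics/s6.png",cv2.resize(c["img"][y0:y1,x0:x1,::-1],None,fx=7,fy=7,interpolation=cv2.INTER_CUBIC))
E
```

```text
t: 11.0
eef_pos: [523.5, -254.6, 453.8]
tcp_rot: [3.141, 0.0, 1.712]
ft_force: [0.9, -0.1, -0.3]
opening: 0.042
t 11.0 pos [ 523.5 -254.6  453.8] yaw [1.7998e+02 2.0000e-02 9.8080e+01] F [ 0.9 -0.1 -0.3] op 0.042
shift [-7.000e-04  5.500e-03  8.902e-01] turn [ 0.0005  0.0004 -0.0005]
[ 513.30660289 -188.70996192  433.04919108]
```

View pics/w6.png

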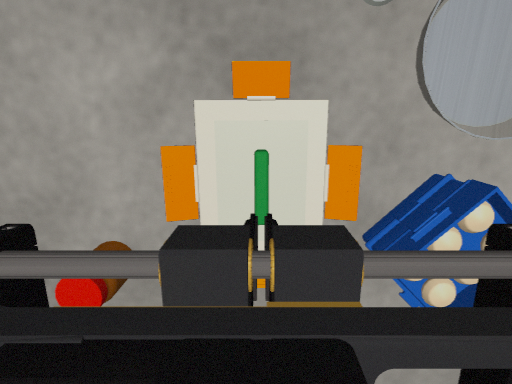

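View pics/s6.png

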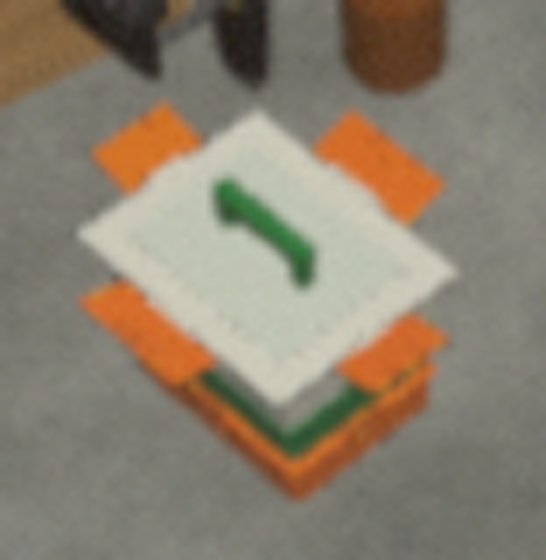

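The lid looks seated in the wrist view, with plate corners at (195,101) and (327,101), and in the scene crop. Measuring its pose, and the jar position for clearance.

```bash
python3 - <<'E'
from h import *
c=cam("scene"); o=(184,100)
P=ray(c,[(o[0]+(u+.5)/7-.5,o[1]+(v+.5)/7-.5) for u,v in [(78,233),(257,110),(457,271),(280,405)]],124)[:,:2]
print(P.round(1).tolist(),P.mean(0),[round(float(np.linalg.norm(P[i]-P[i-1])),1) for i in range(4)])
c=cam("wrist"); P=ray(c,[(194.5,100.5),(327,100.5)],124)[:,:2]; d=P[1]-P[0]; th=np.arctan2(d[1],d[0])
print(P,np.linalg.norm(d),np.degrees(th),P.mean(0)+85*np.array([np.sin(th),-np.cos(th)]))
c=cam("top"); print("jar",ray(c,[(414,280)],100)); 
print("block",ray(c,[(434,171),(437,250),(470,158)],150))
E
```

```text
[[603.5, -325.8], [471.2, -345.0], [447.6, -178.0], [578.7, -157.7]] [ 525.24723689 -251.61709415] [169.9, 133.6, 168.6, 132.6]
[[ 445.8568541  -181.40398042]
 [ 575.61164584 -162.94092497]] 131.0617808360577 8.09836136172859 [ 522.70844796 -256.3248061 ]
jar [[ 317.93378976 -433.6968552   100.        ]]
block [[ 615.64907716 -482.95096793  150.        ]
 [ 400.82596014 -478.52761541  150.        ]
 [ 653.44543825 -584.38985199  150.        ]]
```

The scene camera puts the lid centre at (525.2,-251.6), within 1 mm of its own box estimate, with the right size. The wrist camera differs by about 4 mm in y. Its width reads 3% short, so I trust it less and will rely on force when pressing. Starting with the left (+y) clip: move out, then down onto the flap.

```bash
python3 -m pendant '[{"x":0.4,"y":0.004,"z":0,"rx":0,"ry":0,"rz":0,"jaw":0},{"x":0.8,"y":0.004,"z":0.1,"rx":0,"ry":0,"rz":0,"jaw":0},{"x":0.8,"y":0.004,"z":0.4,"rx":0,"ry":0,"rz":0,"jaw":0},{"x":0.8,"y":0.004,"z":0.7,"rx":0,"ry":0,"rz":0,"jaw":0},{"x":0.8,"y":0.004,"z":0.72,"rx":0,"ry":0,"rz":0,"jaw":0},{"x":0.8,"y":0.004,"z":0.72,"rx":0,"ry":0,"rz":0,"jaw":0}]'
python3 - <<'E'
from h import *
to(507.3,-136,280,98.1)
c=cam("wrist","w7.png")
c=cam("scene");x0,y0,x1,y1=184,100,262,180
cv2.imwrite("pics/s7.png",cv2.resize(c["img"][y0:y1,x0:x1,::-1],None,fx=7,fy=7,interpolation=cv2.INTER_CUBIC))
E
```

```text
t: 12.0
eef_pos: [507.9, -136.2, 347.2]
tcp_rot: [3.14, 0.001, 1.712]
ft_force: [-0.1, -0.5, 0.3]
opening: 0.004
t 12.0 pos [ 507.9 -136.2  347.2] yaw [1.7993e+02 5.0000e-02 9.8060e+01] F [-0.1 -0.5  0.3] op 0.004
shift [ 0.0021 -0.0047  0.448 ] turn [ 0.0015  0.0011 -0.0008]
```

View pics/s7.png

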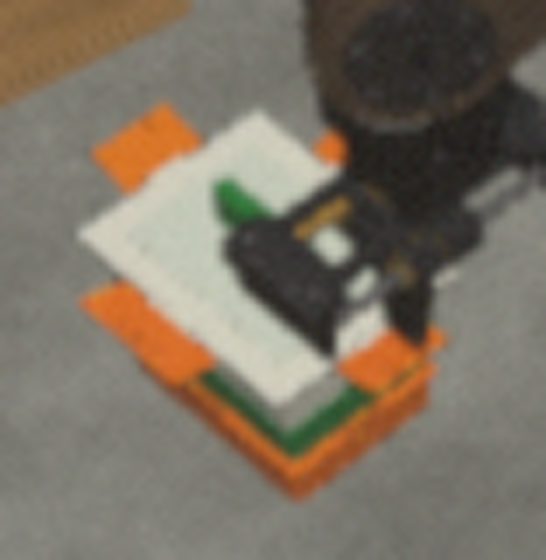

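View pics/w7.png

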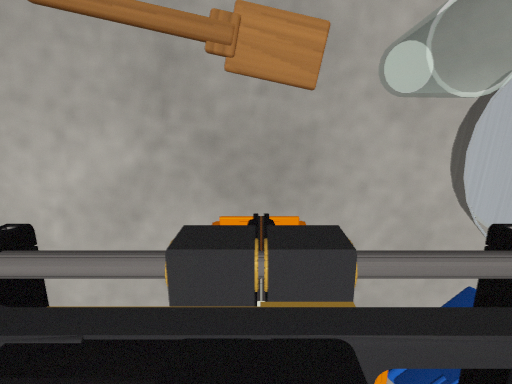

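Fingertips are over the middle of the left flap (orange 219–304 in u, fingers at 261). Pressing down gently.

```bash
python3 -m pendant '[{"x":0,"y":0,"z":0.12,"rx":0,"ry":0,"rz":0,"jaw":0},{"x":0,"y":0,"z":0.18,"rx":0,"ry":0,"rz":0,"jaw":0},{"x":0,"y":0,"z":0.22,"rx":0,"ry":0,"rz":0,"jaw":0},{"x":0,"y":0,"z":0.22,"rx":0,"ry":0,"rz":0,"jaw":0}]'
python3 -m pendant '[{"x":0,"y":0,"z":0.04,"rx":0,"ry":0,"rz":0,"jaw":0},{"x":0,"y":0,"z":0.08,"rx":0,"ry":0,"rz":0,"jaw":0},{"x":0,"y":0,"z":0.08,"rx":0,"ry":0,"rz":0,"jaw":0}]'
python3 - <<'E'
from h import *
to(507.3,-136,280,98.1)
c=cam("wrist","w8.png")
c=cam("scene");x0,y0,x1,y1=184,100,262,180
cv2.imwrite("pics/s8.png",cv2.resize(c["img"][y0:y1,x0:x1,::-1],None,fx=7,fy=7,interpolation=cv2.INTER_CUBIC))
E
```

```text
t: 12.6
eef_pos: [507.6, -135.9, 313.5]
tcp_rot: [3.141, 0.001, 1.712]
ft_force: [-0.7, 0.8, -0.2]
opening: 0.006
t: 12.98
eef_pos: [507.5, -135.9, 300.9]
tcp_rot: [3.142, 0.0, 1.712]
ft_force: [0.3, -0.0, 0.7]
opening: 0.001
t 12.97 pos [ 507.5 -135.9  300.9] yaw [1.800e+02 1.000e-02 9.807e+01] F [ 0.3 -0.   0.7] op 0.001
shift [-0.0007 -0.0017  0.1395] turn [ 0.0001  0.0002 -0.0006]
```

View pics/s8.png

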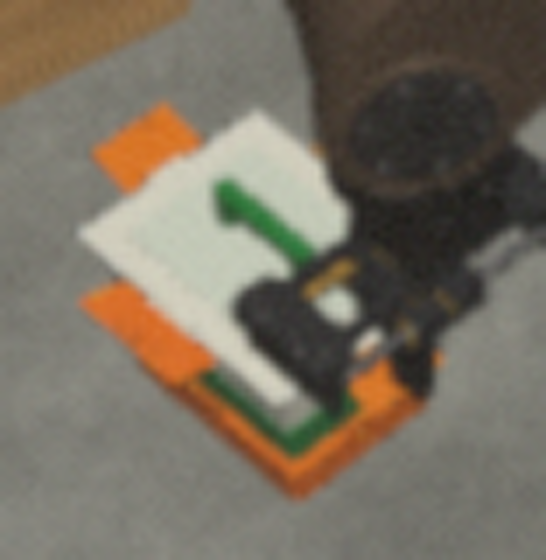

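View pics/w8.png

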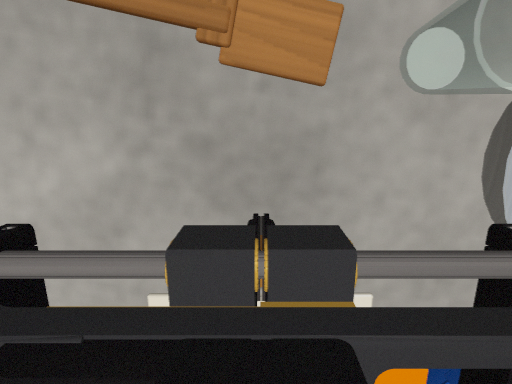

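The flap no longer shows beyond the fingers, so it's being turned down. Continuing below its free end, then inward.

```bash
python3 -m pendant '[{"x":0,"y":0,"z":0.05,"rx":0,"ry":0,"rz":0,"jaw":0},{"x":0,"y":0,"z":0.11,"rx":0,"ry":0,"rz":0,"jaw":0},{"x":-0.04,"y":0,"z":0.125,"rx":0,"ry":0,"rz":0,"jaw":0},{"x":-0.08,"y":0,"z":0.125,"rx":0,"ry":0,"rz":0,"jaw":0},{"x":-0.08,"y":0,"z":0.125,"rx":0,"ry":0,"rz":0,"jaw":0}]'
python3 - <<'E'
from h import *
to(507.3,-136,280,98.1)
c=cam("wrist","w9.png")
E
python3 -m pendant '[{"x":-0.02,"y":0,"z":0,"rx":0,"ry":0,"rz":0,"jaw":0},{"x":-0.04,"y":0,"z":0,"rx":0,"ry":0,"rz":0,"jaw":0},{"x":-0.04,"y":0,"z":0,"rx":0,"ry":0,"rz":0,"jaw":0}]'
```

```text
t: 13.7
eef_pos: [509.4, -148.4, 282.7]
tcp_rot: [3.14, 0.001, 1.711]
ft_force: [-0.1, 0.1, 0.4]
opening: 0.009
t 13.7 pos [ 509.4 -148.4  282.7] yaw [1.7994e+02 5.0000e-02 9.8040e+01] F [-0.1  0.1  0.4] op 0.009
shift [ 0.0836 -0.0023  0.0182] turn [ 0.0014  0.0012 -0.0012]
t: 14.12
eef_pos: [510.2, -153.9, 282.7]
tcp_rot: [3.141, 0.001, 1.712]
ft_force: [-0.8, 0.3, 1.2]
opening: 0.004
```

```bash
python3 - <<'E'
from h import *
for n,b in (("top",(295,160,400,250)),("scene",(184,100,262,180))):
    c=cam(n); x0,y0,x1,y1=b
    cv2.imwrite(f"pics/{n}_10.png",cv2.resize(c["img"][y0:y1,x0:x1,::-1],None,fx=7,fy=7,interpolation=cv2.INTER_CUBIC))
E
```

```text
(no output)
```

View pics/scene_10.png

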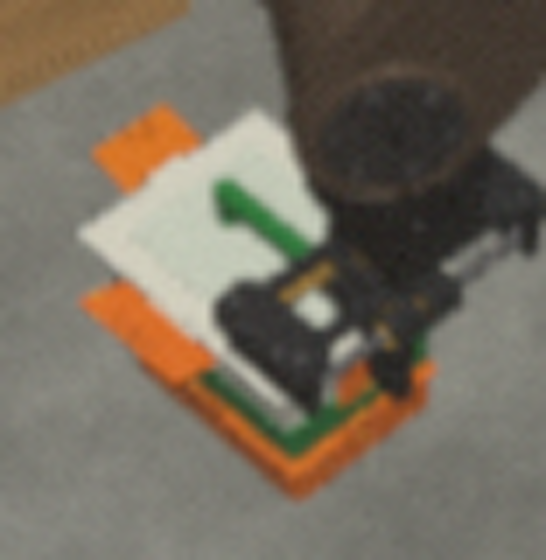

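View pics/top_10.png

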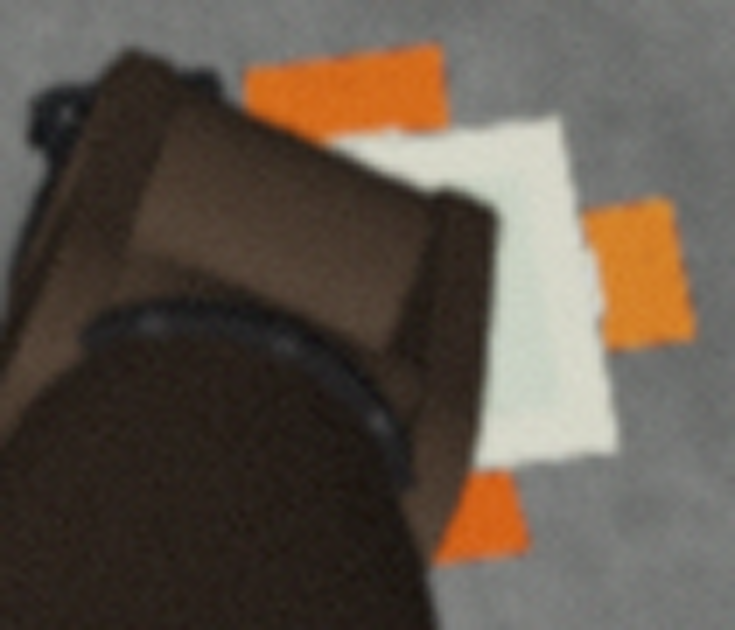

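View pics/w9.png

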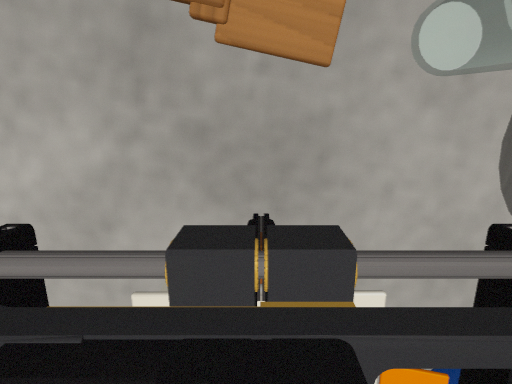

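In the scene crop the left flap now hangs down behind the finger (orange at about (350,385)). Pushing inward further, watching force.

```bash
python3 -m pendant '[{"x":-0.015,"y":0,"z":0,"rx":0,"ry":0,"rz":0,"jaw":0},{"x":-0.025,"y":0,"z":0,"rx":0,"ry":0,"rz":0,"jaw":0},{"x":-0.025,"y":0,"z":0,"rx":0,"ry":0,"rz":0,"jaw":0}]'
python3 -m pendant '[{"x":-0.01,"y":0,"z":0,"rx":0,"ry":0,"rz":0,"jaw":0},{"x":-0.02,"y":0,"z":0,"rx":0,"ry":0,"rz":0,"jaw":0},{"x":-0.02,"y":0,"z":0,"rx":0,"ry":0,"rz":0,"jaw":0}]'

```

```text
t: 14.6
eef_pos: [510.3, -156.4, 282.7]
tcp_rot: [-3.141, -0.002, 1.712]
ft_force: [-1.5, 11.5, 4.5]
opening: 0.003
t: 14.98
eef_pos: [510.7, -159.2, 282.7]
tcp_rot: [-3.141, -0.002, 1.712]
ft_force: [-1.5, 12.1, 5.1]
opening: 0.003
```

Force levelled at 12 N, so the box is probably starting to slide and the flap is likely against its catch. Backing off to look.

```bash
python3 -m pendant '[{"x":0.1,"y":0,"z":0,"rx":0,"ry":0,"rz":0,"jaw":0},{"x":0.3,"y":0,"z":-0.2,"rx":0,"ry":0,"rz":0,"jaw":0},{"x":0.3,"y":0,"z":-0.6,"rx":0,"ry":0,"rz":0,"jaw":0},{"x":0.1,"y":0,"z":-1,"rx":0,"ry":0,"rz":0,"jaw":0},{"x":-0.3,"y":0,"z":-1,"rx":0,"ry":0,"rz":0,"jaw":0},{"x":-0.7,"y":0,"z":-1,"rx":0,"ry":0,"rz":0,"jaw":0},{"x":-0.9,"y":0,"z":-1,"rx":0,"ry":0,"rz":0,"jaw":0}]'
python3 - <<'E'
from h import *
to(507.3,-136,280,98.1)
cam("wrist","w11.png")
for n,b in (("top",(295,160,400,250)),("scene",(184,100,262,180))):
    c=cam(n); x0,y0,x1,y1=b
    cv2.imwrite(f"pics/{n}_11.png",cv2.resize(c["img"][y0:y1,x0:x1,::-1],None,fx=7,fy=7,interpolation=cv2.INTER_CUBIC))
E
```

```text
t: 15.85
eef_pos: [529.9, -296.2, 432.6]
tcp_rot: [3.141, 0.002, 1.71]
ft_force: [-0.1, 0.1, 0.4]
opening: 0.004
t 15.85 pos [ 529.9 -296.2  432.6] yaw [1.7994e+02 9.0000e-02 9.7990e+01] F [-0.1  0.1  0.4] op 0.004
shift [ 1.0798 -0.0016  1.0159] turn [ 0.0013  0.0019 -0.0025]
```

View pics/scene_11.png

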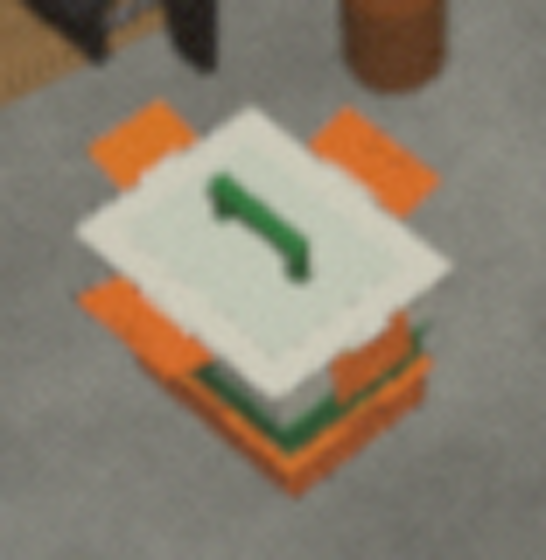

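View pics/w11.png

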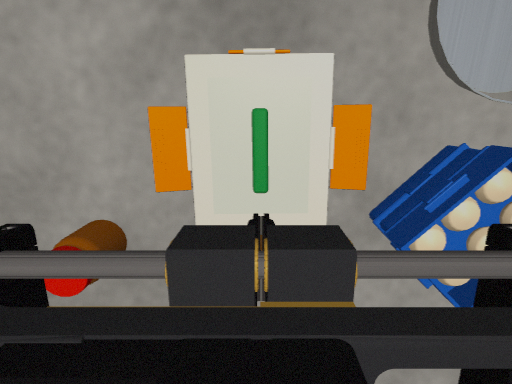

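The left clip is shut: orange hangs vertically at (370,360) in the scene crop, and only its hinge strip shows in the wrist view. The box moved about 3 mm. Now the right clip.

```bash
python3 -m pendant '[{"x":-0.3,"y":0,"z":0,"rx":0,"ry":0,"rz":0.002,"jaw":0},{"x":-0.525,"y":0,"z":0.2,"rx":0,"ry":0,"rz":0,"jaw":0},{"x":-0.525,"y":0,"z":0.5,"rx":0,"ry":0,"rz":0,"jaw":0},{"x":-0.525,"y":0,"z":0.6,"rx":0,"ry":0,"rz":0,"jaw":0},{"x":-0.525,"y":0,"z":0.6,"rx":0,"ry":0,"rz":0,"jaw":0}]'
python3 - <<'E'
from h import *
to(541.3,-374,283,98.1)
c=cam("scene"); o=(184,100)
x0,y0,x1,y1=184,100,262,180
cv2.imwrite(f"pics/s12.png",cv2.resize(c["img"][y0:y1,x0:x1,::-1],None,fx=7,fy=7,interpolation=cv2.INTER_CUBIC))
P=ray(c,[(o[0]+(u+.5)/7-.5,o[1]+(v+.5)/7-.5) for u,v in [(77,230),(252,106),(452,266),(272,398)]],124)[:,:2]
print(P.mean(0))
E
```

```text
t: 16.62
eef_pos: [541.4, -371.0, 342.9]
tcp_rot: [3.141, -0.0, 1.713]
ft_force: [-0.0, 0.3, 1.1]
opening: 0.004
t 16.62 pos [ 541.4 -371.   342.9] yaw [ 1.7999e+02 -1.0000e-02  9.8140e+01] F [-0.   0.3  1.1] op 0.004
shift [-0.0198 -0.0037  0.3991] turn [ 0.0002 -0.0002  0.0008]
[ 525.48865476 -256.0291744 ]
```

View pics/s12.png

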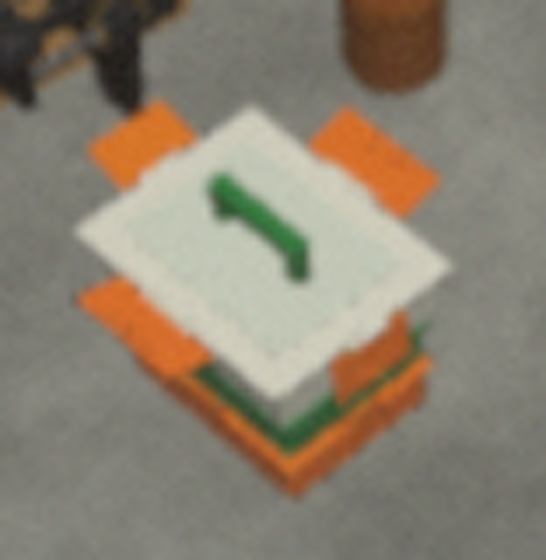

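```bash
python3 -m pendant '[{"x":-0.02,"y":0,"z":0.12,"rx":0,"ry":0,"rz":0,"jaw":0},{"x":-0.02,"y":0,"z":0.2,"rx":0,"ry":0,"rz":0,"jaw":0},{"x":-0.02,"y":0,"z":0.28,"rx":0,"ry":0,"rz":0,"jaw":0},{"x":-0.02,"y":0,"z":0.36,"rx":0,"ry":0,"rz":0,"jaw":0},{"x":-0.02,"y":0,"z":0.4,"rx":0,"ry":0,"rz":0,"jaw":0},{"x":0.05,"y":0,"z":0.4,"rx":0,"ry":0,"rz":0,"jaw":0},{"x":0.08,"y":0,"z":0.4,"rx":0,"ry":0,"rz":0,"jaw":0},{"x":0.105,"y":0,"z":0.4,"rx":0,"ry":0,"rz":0,"jaw":0},{"x":0.105,"y":0,"z":0.4,"rx":0,"ry":0,"rz":0,"jaw":0}]'
python3 -m pendant '[{"x":0.01,"y":0,"z":0,"rx":0,"ry":0,"rz":0,"jaw":0},{"x":0.02,"y":0,"z":0,"rx":0,"ry":0,"rz":0,"jaw":0},{"x":0.02,"y":0,"z":0,"rx":0,"ry":0,"rz":0,"jaw":0}]'
```

```text
t: 17.8
eef_pos: [539.0, -356.3, 283.3]
tcp_rot: [3.14, 0.001, 1.712]
ft_force: [0.2, -0.4, -0.8]
opening: 0.005
t: 18.18
eef_pos: [538.7, -354.6, 283.5]
tcp_rot: [3.139, 0.004, 1.712]
ft_force: [1.6, -10.6, -0.6]
opening: 0.009
```

```bash
python3 -m pendant '[{"x":0.01,"y":0,"z":0,"rx":0,"ry":0,"rz":0,"jaw":0},{"x":0.015,"y":0,"z":0,"rx":0,"ry":0,"rz":0,"jaw":0}]'
python3 -m pendant '[{"x":-0.1,"y":0,"z":0,"rx":0,"ry":0,"rz":0,"jaw":0},{"x":-0.3,"y":0,"z":-0.1,"rx":0,"ry":0,"rz":0,"jaw":0},{"x":-0.3,"y":0,"z":-0.4,"rx":0,"ry":0,"rz":0,"jaw":0},{"x":-0.3,"y":0,"z":-0.7,"rx":0,"ry":0,"rz":0,"jaw":0},{"x":-0.2,"y":0,"z":-0.7,"rx":0,"ry":0,"rz":0,"jaw":0}]'
python3 - <<'E'
from h import *
to(541.3,-374,283,98.1)
cam("wrist","w13.png")
for n,b in (("top",(295,160,400,250)),("scene",(184,100,262,180))):
    c=cam(n); x0,y0,x1,y1=b
    cv2.imwrite(f"pics/{n}_13.png",cv2.resize(c["img"][y0:y1,x0:x1,::-1],None,fx=7,fy=7,interpolation=cv2.INTER_CUBIC))
E
```

```text
t: 18.42
eef_pos: [538.4, -352.5, 283.5]
tcp_rot: [3.139, 0.005, 1.712]
ft_force: [1.7, -10.7, -1.0]
opening: 0.0
t: 19.05
eef_pos: [542.3, -381.7, 391.1]
tcp_rot: [3.137, 0.005, 1.711]
ft_force: [-1.0, -0.2, -0.0]
opening: 0.005
t 19.05 pos [ 542.3 -381.7  391.1] yaw [179.74   0.26  98.02] F [-1.  -0.2 -0. ] op 0.005
shift [ 0.0549 -0.0025  0.7206] turn [ 0.0058  0.0058 -0.0018]
```

View pics/scene_13.png

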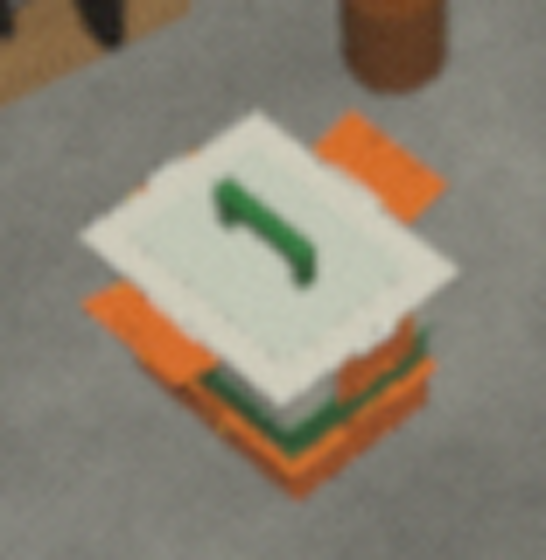

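View pics/w13.png

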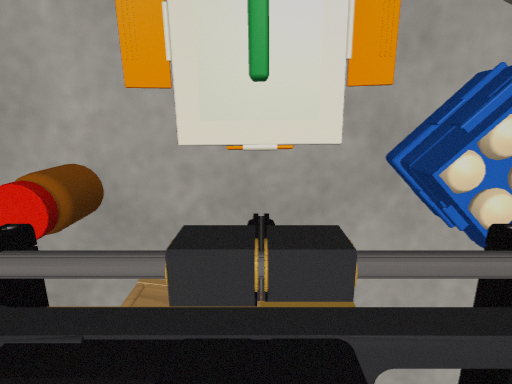

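The right clip is shut: only a thin orange line at (260,147) in the wrist view. Now the back (+x) clip.

```bash
python3 -m pendant '[{"x":0.25,"y":0.18,"z":0,"rx":0.006,"ry":0.006,"rz":0,"jaw":0},{"x":0.5,"y":0.4,"z":0,"rx":0.006,"ry":0.006,"rz":0,"jaw":0},{"x":0.75,"y":0.6,"z":0,"rx":0.006,"ry":0.006,"rz":0,"jaw":0},{"x":0.858,"y":0.642,"z":0.1,"rx":0.006,"ry":0.006,"rz":0,"jaw":0},{"x":0.858,"y":0.642,"z":0.3,"rx":0.006,"ry":0.006,"rz":0,"jaw":0},{"x":0.858,"y":0.642,"z":0.31,"rx":0.006,"ry":0.006,"rz":0,"jaw":0}]'
python3 - <<'E'
from h import *
to(619.5,-240.7,283,98.1)
cam("wrist","w14.png")
c=cam("scene"); x0,y0,x1,y1=184,100,262,180
cv2.imwrite(f"pics/s14.png",cv2.resize(c["img"][y0:y1,x0:x1,::-1],None,fx=7,fy=7,interpolation=cv2.INTER_CUBIC))
E
```

```text
t: 19.95
eef_pos: [619.0, -240.3, 338.0]
tcp_rot: [-3.133, -0.007, 1.712]
ft_force: [-0.2, -0.6, 0.8]
opening: 0.008
t 19.95 pos [ 619.  -240.3  338. ] yaw [-179.5    -0.42   98.07] F [-0.2 -0.6  0.8] op 0.008
shift [-0.006   0.0059  0.3666] turn [-0.0112 -0.0093 -0.0006]
```

View pics/w14.png

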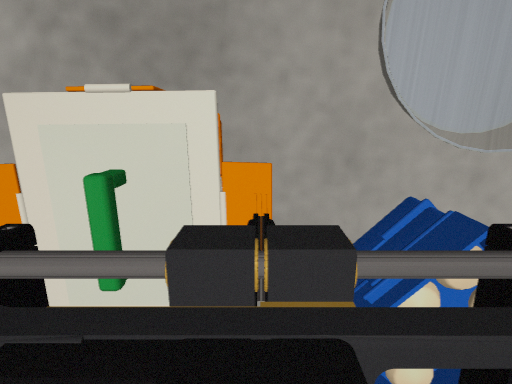

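View pics/s14.png

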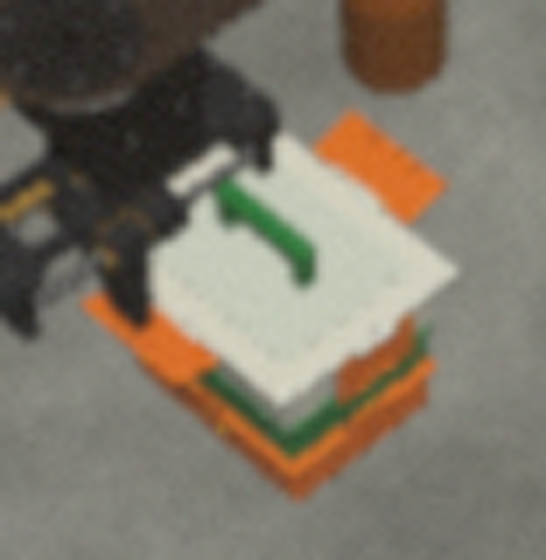

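```bash
python3 - <<'E'
from h import *
s=env.state(); R=Ro.from_euler("xyz",s["tcp_rot"])
T=s["eef_pos"]+R.apply([[0,0,190],[0,0,131],[0,90,112],[0,-90,112],[66,0,20]])
c=cam("scene"); print(((proj(c,T)-[184,100])*7).round())
c=cam("wrist"); print(proj(c,T[:1]).round())
E
```

```text
[[128. 308.]
 [114. 235.]
 [-30. 306.]
 [241. 120.]
 [172. 158.]]
[[262. 231.]]
```

The projected tip falls at (128,308), on the finger seen over the outer part of the back flap. Pressing down.

```bash
python3 -m pendant '[{"x":0,"y":0,"z":0.1,"rx":-0.01,"ry":-0.01,"rz":0,"jaw":0},{"x":0,"y":0,"z":0.18,"rx":-0.01,"ry":-0.01,"rz":0,"jaw":0},{"x":0,"y":0,"z":0.26,"rx":-0.01,"ry":-0.01,"rz":0,"jaw":0},{"x":0,"y":0,"z":0.34,"rx":-0.01,"ry":-0.01,"rz":0,"jaw":0},{"x":0,"y":0,"z":0.37,"rx":-0.01,"ry":-0.01,"rz":0,"jaw":0},{"x":0,"y":-0.03,"z":0.37,"rx":-0.01,"ry":-0.01,"rz":0,"jaw":0},{"x":0,"y":-0.05,"z":0.37,"rx":-0.01,"ry":-0.01,"rz":0,"jaw":0},{"x":0,"y":-0.05,"z":0.37,"rx":-0.01,"ry":-0.01,"rz":0,"jaw":0}]'
python3 -m pendant '[{"x":0,"y":-0.01,"z":0,"rx":0,"ry":0,"rz":0,"jaw":0},{"x":0,"y":-0.02,"z":0,"rx":0,"ry":0,"rz":0,"jaw":0},{"x":0,"y":-0.02,"z":0,"rx":0,"ry":0,"rz":0,"jaw":0}]'
python3 -c "
from h import *
to(619.5,-240.7,283,98.1)"
```

```text
t: 21.15
eef_pos: [611.7, -240.9, 286.3]
tcp_rot: [3.137, 0.004, 1.712]
ft_force: [0.3, 0.2, 0.2]
opening: 0.006
t: 21.52
eef_pos: [608.9, -241.3, 285.9]
tcp_rot: [3.138, 0.004, 1.712]
ft_force: [0.3, 0.6, 1.0]
opening: 0.006
t 21.52 pos [ 608.9 -241.3  285.9] yaw [179.78   0.22  98.08] F [0.3 0.6 1. ] op 0.006
shift [-0.0062  0.0707  0.0196] turn [ 0.005   0.0049 -0.0005]
```

Lid-x is about 85 now with no contact yet. Moving inward in steps.

```bash
python3 -m pendant '[{"x":0,"y":-0.01,"z":0.01,"rx":0.005,"ry":0.005,"rz":0,"jaw":0},{"x":0,"y":-0.02,"z":0.02,"rx":0.005,"ry":0.005,"rz":0,"jaw":0},{"x":0,"y":-0.02,"z":0.02,"rx":0.005,"ry":0.005,"rz":0,"jaw":0}]'
python3 -m pendant '[{"x":0,"y":-0.01,"z":0,"rx":0,"ry":0,"rz":0,"jaw":0},{"x":0,"y":-0.015,"z":0,"rx":0,"ry":0,"rz":0,"jaw":0}]'
```

```text
t: 21.9
eef_pos: [605.9, -241.7, 282.7]
tcp_rot: [3.142, -0.0, 1.712]
ft_force: [0.7, 0.3, 0.8]
opening: 0.002
t: 22.15
eef_pos: [603.7, -242.0, 282.8]
tcp_rot: [3.141, -0.0, 1.712]
ft_force: [0.6, 0.9, -1.7]
opening: 0.005
```

```bash
python3 -m pendant '[{"x":0,"y":-0.01,"z":0,"rx":0,"ry":0,"rz":0,"jaw":0},{"x":0,"y":-0.02,"z":0,"rx":0,"ry":0,"rz":0,"jaw":0},{"x":0,"y":-0.02,"z":0,"rx":0,"ry":0,"rz":0,"jaw":0}]'
python3 - <<'E'
from h import *
cam("wrist","w15.png")
c=cam("scene"); x0,y0,x1,y1=184,100,262,180
cv2.imwrite(f"pics/s15.png",cv2.resize(c["img"][y0:y1,x0:x1,::-1],None,fx=7,fy=7,interpolation=cv2.INTER_CUBIC))
E
```

```text
t: 22.52
eef_pos: [601.2, -242.3, 283.0]
tcp_rot: [3.14, 0.0, 1.712]
ft_force: [6.7, 1.7, -2.5]
opening: 0.005
```

View pics/w15.png

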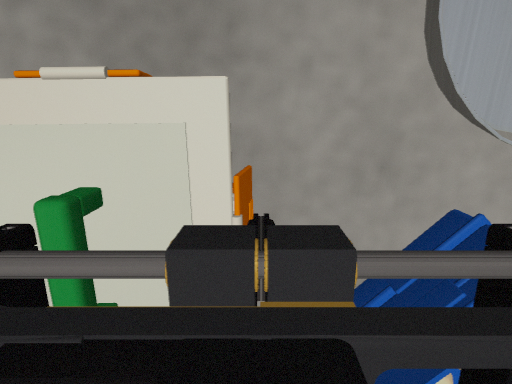

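View pics/s15.png

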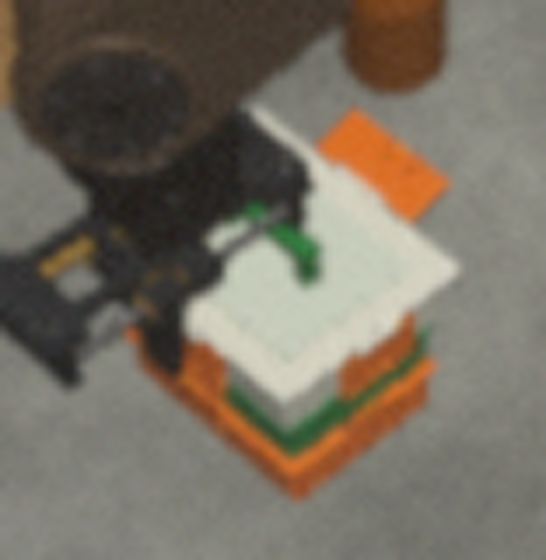

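Contact at lid-x about 78 (6.7 N). Pushing on until the force levels.

```bash
python3 -m pendant '[{"x":0,"y":-0.01,"z":0,"rx":0,"ry":0,"rz":0,"jaw":0},{"x":0,"y":-0.015,"z":0,"rx":0,"ry":0,"rz":0,"jaw":0}]'
python3 -m pendant '[{"x":0,"y":-0.01,"z":0,"rx":0,"ry":0,"rz":0,"jaw":0},{"x":0,"y":-0.015,"z":0,"rx":0,"ry":0,"rz":0,"jaw":0}]'
```

```text
t: 22.88
eef_pos: [599.7, -242.4, 283.9]
tcp_rot: [3.137, 0.002, 1.712]
ft_force: [12.4, 3.7, 3.6]
opening: 0.005
t: 23.12
eef_pos: [597.8, -242.9, 284.5]
tcp_rot: [3.135, 0.003, 1.712]
ft_force: [13.5, 3.9, 5.2]
opening: 0.006
```

Plateau at 13 N. Backing off, up and over toward the front side, then looking.

```bash
python3 -m pendant '[{"x":0,"y":0.1,"z":0,"rx":0,"ry":0,"rz":0,"jaw":0},{"x":0,"y":0.25,"z":-0.1,"rx":0,"ry":0,"rz":0,"jaw":0},{"x":0,"y":0.25,"z":-0.5,"rx":0,"ry":0,"rz":0,"jaw":0},{"x":0,"y":0.1,"z":-0.9,"rx":0,"ry":0,"rz":0,"jaw":0},{"x":0,"y":-0.3,"z":-0.95,"rx":0,"ry":0,"rz":0,"jaw":0},{"x":0,"y":-0.6,"z":-0.95,"rx":0,"ry":0,"rz":0,"jaw":0},{"x":0,"y":-0.98,"z":-0.95,"rx":0,"ry":0,"rz":0,"jaw":0},{"x":0,"y":-0.98,"z":-0.95,"rx":0,"ry":0,"rz":0,"jaw":0}]'
python3 - <<'E'
from h import *
to(0,0,0,98.1)
cam("wrist","w16.png")
for n,b in (("top",(295,160,400,250)),("scene",(184,100,262,180))):
    c=cam(n); x0,y0,x1,y1=b
    cv2.imwrite(f"pics/{n}_16.png",cv2.resize(c["img"][y0:y1,x0:x1,::-1],None,fx=7,fy=7,interpolation=cv2.INTER_CUBIC))
E
```

```text
t: 24.12
eef_pos: [448.4, -263.9, 425.7]
tcp_rot: [-3.14, -0.001, 1.71]
ft_force: [1.2, 0.6, 0.2]
opening: 0.001
t 24.12 pos [ 448.4 -263.9  425.7] yaw [-1.7993e+02 -4.0000e-02  9.7950e+01] F [1.2 0.6 0.2] op 0.001
shift [ 2.1537 -2.714   2.8431] turn [-0.0016 -0.0009 -0.0034]
```

View pics/scene_16.png

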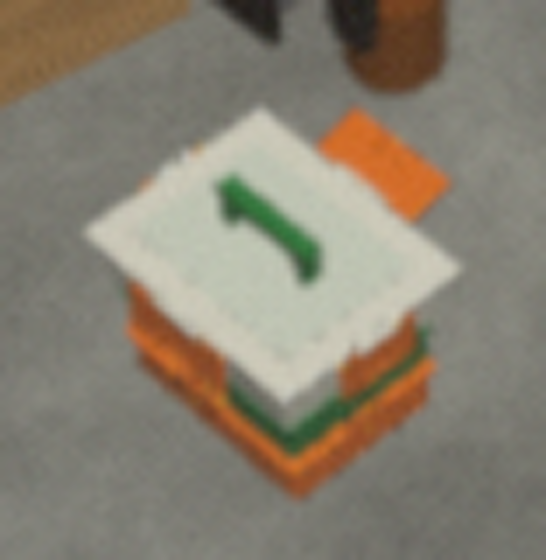

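View pics/w16.png

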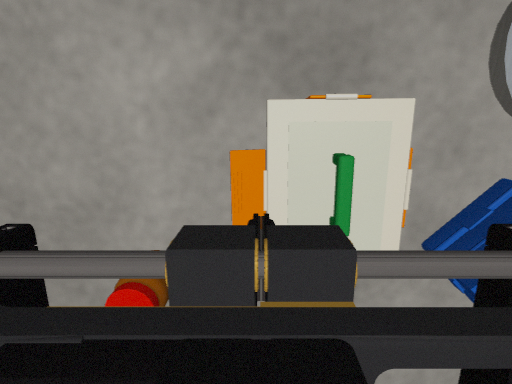

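The back clip is shut: orange hangs down at (180,335) in the scene crop. Now the front (-x) clip.

```bash
python3 -m pendant '[{"x":-0.004,"y":-0.14,"z":0.2,"rx":0,"ry":0,"rz":0,"jaw":0},{"x":-0.004,"y":-0.14,"z":0.5,"rx":0,"ry":0,"rz":0,"jaw":0},{"x":-0.004,"y":-0.14,"z":0.54,"rx":0,"ry":0,"rz":0,"jaw":0},{"x":-0.004,"y":-0.14,"z":0.54,"rx":0,"ry":0,"rz":0,"jaw":0}]'
python3 - <<'E'
from h import *
to(427.5,-267.5,283,98.1)
cam("wrist","w17.png")
c=cam("scene"); o=(184,100)
P=ray(c,[(o[0]+(u+.5)/7-.5,o[1]+(v+.5)/7-.5) for u,v in [(84,230),(262,107),(462,268),(285,402)]],124)[:,:2]
print(P.mean(0))
E
```

```text
t: 24.78
eef_pos: [431.1, -267.4, 344.7]
tcp_rot: [-3.141, -0.0, 1.713]
ft_force: [-0.3, -0.5, -0.0]
opening: 0.004
t 24.77 pos [ 431.1 -267.4  344.7] yaw [-1.7999e+02 -2.0000e-02  9.8120e+01] F [-0.3 -0.5 -0. ] op 0.004
shift [ 0.0025 -0.0236  0.4113] turn [-0.0001 -0.0004  0.0004]
[ 521.67455417 -251.72328911]
```

View pics/w17.png

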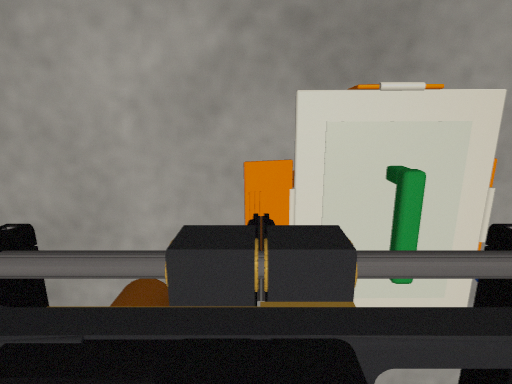

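The fingers at u=261 are over the flap (244–292). Pressing down, then inward.

```bash
python3 -m pendant '[{"x":0,"y":-0.01,"z":0.12,"rx":0,"ry":0,"rz":0,"jaw":0},{"x":0,"y":-0.01,"z":0.2,"rx":0,"ry":0,"rz":0,"jaw":0},{"x":0,"y":-0.01,"z":0.28,"rx":0,"ry":0,"rz":0,"jaw":0},{"x":0,"y":-0.01,"z":0.36,"rx":0,"ry":0,"rz":0,"jaw":0},{"x":0,"y":-0.01,"z":0.41,"rx":0,"ry":0,"rz":0,"jaw":0},{"x":0,"y":0.03,"z":0.41,"rx":0,"ry":0,"rz":0,"jaw":0},{"x":0,"y":0.06,"z":0.41,"rx":0,"ry":0,"rz":0,"jaw":0},{"x":0,"y":0.08,"z":0.41,"rx":0,"ry":0,"rz":0,"jaw":0},{"x":0,"y":0.08,"z":0.41,"rx":0,"ry":0,"rz":0,"jaw":0}]'
python3 -m pendant '[{"x":0,"y":0.01,"z":0,"rx":0,"ry":0,"rz":0,"jaw":0},{"x":0,"y":0.02,"z":0,"rx":0,"ry":0,"rz":0,"jaw":0},{"x":0,"y":0.02,"z":0,"rx":0,"ry":0,"rz":0,"jaw":0}]'
```

```text
t: 26.0
eef_pos: [442.1, -265.4, 283.0]
tcp_rot: [-3.141, -0.0, 1.712]
ft_force: [-2.6, 1.0, 0.1]
opening: 0.007
t: 26.38
eef_pos: [444.1, -265.1, 282.9]
tcp_rot: [-3.139, -0.001, 1.712]
ft_force: [-12.8, -1.8, 4.5]
opening: 0.005
```

```bash
python3 -m pendant '[{"x":0,"y":0.01,"z":0,"rx":0,"ry":0,"rz":0,"jaw":0},{"x":0,"y":0.015,"z":0,"rx":0,"ry":0,"rz":0,"jaw":0},{"x":0,"y":0.015,"z":0,"rx":0,"ry":0,"rz":0,"jaw":0}]'
python3 -m pendant '[{"x":0,"y":-0.1,"z":0,"rx":0,"ry":0,"rz":0,"jaw":0},{"x":0,"y":-0.25,"z":-0.1,"rx":0,"ry":0,"rz":0,"jaw":0},{"x":0,"y":-0.25,"z":-0.5,"rx":0,"ry":0,"rz":0,"jaw":0},{"x":-0.1,"y":-0.1,"z":-0.9,"rx":0,"ry":0,"rz":0,"jaw":0},{"x":-0.4,"y":0.2,"z":-1,"rx":0,"ry":0,"rz":0,"jaw":0},{"x":-0.7,"y":0.5,"z":-1,"rx":0,"ry":0,"rz":0,"jaw":0},{"x":-0.7,"y":0.5,"z":-1,"rx":0,"ry":0,"rz":0,"jaw":0}]'
python3 - <<'E'
from h import *
to(0,0,0,98.1)
cam("wrist","w18.png")
for n,b in (("top",(295,160,400,250)),("scene",(184,100,262,180))):
    c=cam(n); x0,y0,x1,y1=b
    cv2.imwrite(f"pics/{n}_18.png",cv2.resize(c["img"][y0:y1,x0:x1,::-1],None,fx=7,fy=7,interpolation=cv2.INTER_CUBIC))
E
```

```text
t: 26.75
eef_pos: [446.1, -264.7, 282.9]
tcp_rot: [-3.139, -0.002, 1.712]
ft_force: [-14.0, -1.4, 6.8]
opening: 0.006
t: 27.62
eef_pos: [537.8, -360.0, 432.0]
tcp_rot: [3.14, 0.001, 1.712]
ft_force: [-0.5, 0.7, -0.8]
opening: 0.007
t 27.62 pos [ 537.8 -360.   432. ] yaw [1.7993e+02 3.0000e-02 9.8070e+01] F [-0.5  0.7 -0.8] op 0.007
shift [ 2.8808 -3.2163  2.8745] turn [ 0.0015  0.0007 -0.0008]
```

View pics/scene_18.png

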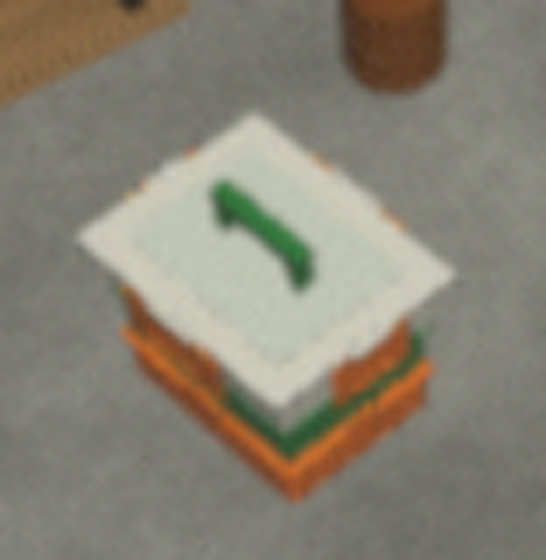

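View pics/w18.png

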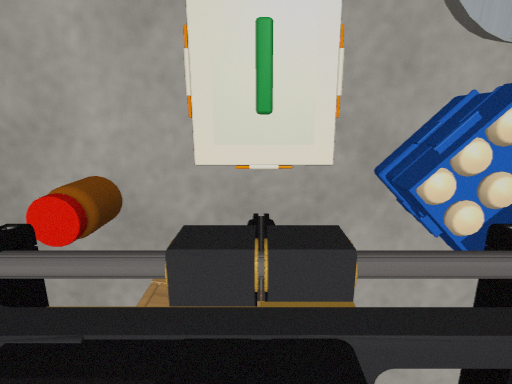

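View pics/top_18.png

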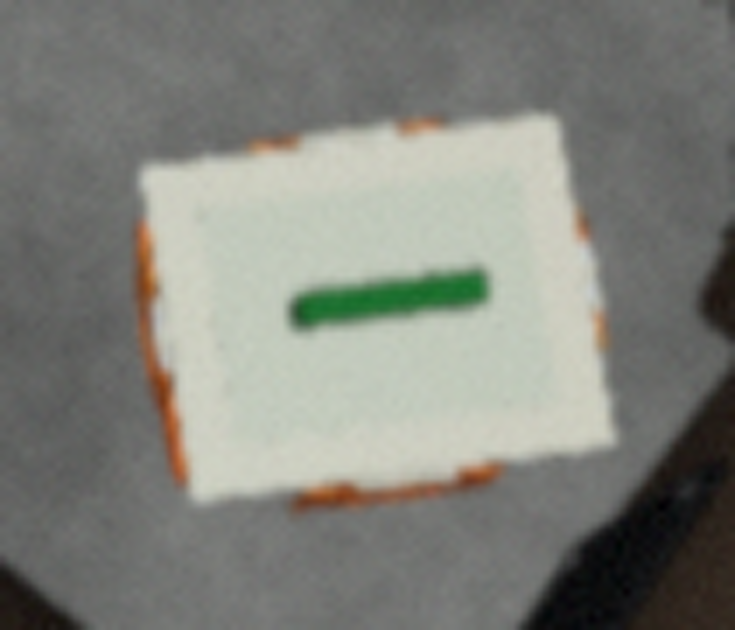

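All four flaps show only as thin orange strips at the plate edges in all three views. One last numeric check of the lid pose and the bystanders.

```bash
python3 - <<'E'
from h import *
c=cam("top"); o=(295,160)
P=ray(c,[(o[0]+(u+.5)/7-.5,o[1]+(v+.5)/7-.5) for u,v in [(141,167),(557,115),(616,443),(190,503)]],124)[:,:2]
print(P.mean(0),[round(float(np.linalg.norm(P[i]-P[i-1])),1) for i in range(4)],cv2.minAreaRect(P.astype(np.float32))[2])
# lower tier (orange) bottom corners in scene for the box
c=cam("scene","s19.png"); o=(184,100)
print(ray(c,[(o[0]+(295.5)/7-.5,o[1]+(500.5)/7-.5)],0))
P=ray(c,[(o[0]+(u+.5)/7-.5,o[1]+(v+.5)/7-.5) for u,v in [(78,237),(254,113),(456,272),(277,407)]],124)[:,:2]
print(P.mean(0),[round(float(np.linalg.norm(P[i]-P[i-1])),1) for i in range(4)])
# diff with start
a=cv2.imread("pics/top0.png"); b=cam("top","t19.png")["img"][:,:,::-1]
d=(np.abs(a.astype(int)-b).max(2)>50); n,l,s,ce=cv2.connectedComponentsWithStats(d.astype(np.uint8))
print([ (s[i].tolist()) for i in range(1,n) if s[i,4]>30])
E
```

```text
[ 526.66857546 -251.53194725] [135.2, 169.1, 132.9, 170.5] 7.8815107345581055
[[ 564.59906688 -179.59445971    0.        ]]
[ 527.02916118 -250.63839915] [167.5, 132.7, 168.2, 133.8]
[[159, 133, 320, 251, 23735], [466, 158, 46, 84, 2273], [148, 168, 65, 67, 2372], [315, 176, 68, 56, 2107], [135, 194, 11, 18, 179], [161, 199, 25, 4, 81], [258, 250, 11, 14, 45], [199, 315, 13, 10, 45], [0, 348, 28, 36, 641], [224, 355, 10, 10, 73], [279, 357, 8, 8, 47], [284, 373, 13, 11, 74]]
```

View pics/t19.png

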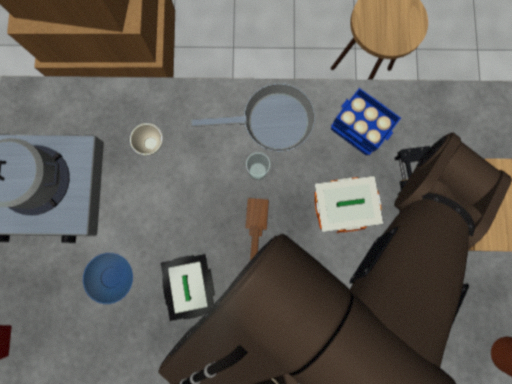

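```bash
python3 -c "
from cell import env
print(env.state()['t'],env.state()['ft_force']);print(env.job_done())"
```

```text
27.925 [-0.28708622  0.55841962  0.57476971]
the job is handed in; nothing more can be done
None
```

I set the lid on the box and pressed all four clips shut in the order left, right, back, front. I handed the job in at 27.9 s with the gripper clear of everything; it gives no verdict.

**Clips:** in the last top, scene and wrist pictures all four flaps show only as thin strips at the plate edge, with nothing sticking out. The force levelled at 11–14 N on each press. I have no direct reading of the clip angles.

**Lid:** the top camera puts it at (526.7, -251.5) and the scene camera at (527.0, -250.6), with a yaw of 7.9°. It went down to the expected height when I released it. Its fit on the rim now rests on that and on the pictures, because the lid hides the rim.

**Box:** the pressing slid it back and forth by a few mm, and it ended about 2 mm from where it started.

**Bystanders:** nothing looks moved in the last pictures. The arm hid the jar from the top camera, but the wrist view shows it upright.

**Checks that disagreed:**
- The wrist camera put the seated lid about 4 mm further toward -y than the scene camera. Its plate width also read 3% short, so I went by the two fixed cameras and the contact force.
- One edge fit on the held lid was thrown off by the rice bowl behind it, so I left that edge out.

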